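# Fit out the bedside caddy: scent stones tamped level, small things packed

## Robot

A 6-joint arm with a two-finger parallel gripper is mounted at the origin on the work surface. World frame = base frame: x ahead of the robot, y to its left, z up, the work surface at z = 0. Lengths are in m, angles in rad, forces in N, time in s.
With the tool pointing down it reaches from about 0.3 to 1 m from the base axis. Payload 5.1 kg.
Tool frame: the origin (TCP) lies on the centre line of the jaws, within the pads' length; the fingertips stand 14 mm ahead of it and the grasp point (between the pads) lies 5 mm behind it (manip.tip_extent is the distance from the TCP to the fingertips, in m); z points along the fingers, y is the line along which they close (so a half turn about z gives the same grasp; the last joint's range is limited). The gripper opens to 95 mm and grips with 3 to 60 N. Pads are 20 mm wide; open, the fingers measure 119 mm over their backs; the gripper's body (75 mm by 180 mm) begins 59 mm behind the grasp point.
Start: joints at [-1.298, 0.124, 1.65, -0, 1.367, -0.083], TCP at [0.226, -0.609, 0.229] pointing down, gripper open.
Joint ranges: [-2.61, 2.61], [-1.02, 2.33], [0.03, 2.71], [-1.35, 4.49], [0.32, 2.68], [-2.91, 2.91]. Speed limits (rad/s): [2.57, 2.57, 3.14, 3.14, 3.14, 3.14].

## Interface

Orientations are given as a 3x3 rotation matrix whose columns are the frame's x, y, z axes.
In Python, from bench import get_obs, grab_frame, camera_params, sign_off, manip gives the robot as it stands. The module is installed in compiled form; this text tells all that it offers.
- The arm moves only by the tool drive_tool, never from a script. Its argument "moves" is a list that holds one entry, the list of rows, each a list of 5 numbers: the gripper command: -1 is fully open, 1 is shut, values between are in proportion, then the shift along the tool's x, y, z as a fraction of full scale, then the turn about the tool's z as a fraction of full scale. A call has 1 to 5 rows; each row shifts and turns the commanded pose from where the row before left it, along the tool's axes as they then stand; what a row does not reach is not made up. Full scale, the value 1, is 0.02 m for a shift and 0.08 rad for a turn. A row lasts 1/12 s, in which the tool goes at most 41.7 mm and 7.16 degrees, less where a joint would pass 70% of its speed; a pose out of reach is approached as far as the arm can. A call with a number of a shift or a turn outside -1 to 1 is refused whole. A call with a gripper value outside its range is refused whole. The fingers move at their own pace and stop on an object; the grip force is fixed at half the most. Time passes only in rows, so rows that do not move let the fingers close. It gives the time, the measured TCP pose, the force, the opening and the grip force at its end, in the units of the state.
- get_obs(): the state, without advancing time (a new reading comes with each control period).
- grab_frame(name): name is "side" or "top" or "wrist"; returns the picture (400x640x3 uint8, red, green, blue); there is no depth.
- camera_params(name): a dict with "fx", "fy", "cx", "cy" (pixels), "T" (4x4, takes a point from camera to world coordinates). Camera axes: x right, y down, z forward; pixel columns grow to the right and rows downward; lengths in m; the calibration is good to about 2 mm. A picture is of the moment at which its call begins: read the wrist's pose just before it. camera_params takes no time and is no camera call; for the wrist camera it gives the pose at the moment of the call.
- sign_off(): hands the job in; it is judged then, once.
The state is a dict: "time": time; "joints": joint angles; "dq": joint speeds; "joint_efforts": joint torques, N m; "position": TCP position; "ee_rot": TCP orientation; "force": force on the tool from outside, world axes, zero at the start; "moment": the same for the moment, N m; "gripper_width": finger opening in m; "grasp_force": force on a finger pad.
Only numpy, scipy, OpenCV 4.12 (cv2) and the standard library are available. Lean on these libraries where they do the work, as an engineer would, in place of code of your own. Each camera call takes 0.05 s, during which the arm holds its last target. There are 200 camera calls.

## Task

Get the wooden bedside caddy ready: first put every terracotta scent stone that lies on the table into the caddy's trough with the four already there, then press them down with the flat tamper until all the stones sit level on the trough's floor, and stand the tamper back on the middle of its cork mat. Pack whichever of the bell, the torch, the steel canister and the smallest plastic container are out on the table into the caddy's other bay, each standing upright on the bay's floor as it stands now, the container with its lid up; leave the mug, the two bigger containers, the hair clip, the spectacles case and the balm jar where they are.

Things in the scene. Friction and masses are not known exactly. Their poses are not given: they have to be found in the camera images.
- trough (a point): centre of the inner floor (8 mm above the table) of the trough, the bay of the heavy, fixed dark-wood caddy that holds four stones at the start, on the side nearer the robot. x across, y along the trough, z up. Inside 60 mm wide (x) and 366 mm long (y), walls 24 mm above its floor. Caddy outside about 170 x 390 x 32 mm; its end walls are 36 mm above the floor, 12 mm thick, bevelled inside at the top like the stones; 27 mm between the bays
- bay (a point): centre of the inner floor (8 mm above the table) of the caddy's other bay, on the side away from the robot, 90 mm from the trough's centre line; same axes. Inside 66 mm wide (x) and 234 mm long (y), walls 24 mm above its floor
- stone_a_c (a point): centre of a square pillow-shaped terracotta scent stone, 50 (x) x 50 (y) x 42 mm high, 100 g, same both ways up: straight sides (14 mm high, around the middle) and bevelled above and below (14 mm high each) to flat faces 32 mm square; own z is its axis; already in the trough, lying loose
- stone_g_c (a point): another such stone, already in the trough, lying loose
- stone_f_c (a point): another such stone, already in the trough, lying loose
- stone_b_c (a point): another such stone, already in the trough, lying loose. A stone set down where the others or an end wall leave too little room stays perched on their bevels, up to 30 mm too high; a steady push down of about 5 to 20 N wedges the others apart until it drops in
- stone_c_c (a point): centre of a square pillow-shaped terracotta scent stone, 50 (x) x 50 (y) x 42 mm high, 100 g, same both ways up: straight sides (14 mm high, around the middle) and bevelled above and below (14 mm high each) to flat faces 32 mm square; own z is its axis; on the table at the start (sometimes absent)
- stone_e_c (a point): centre of a square pillow-shaped terracotta scent stone, 50 (x) x 50 (y) x 42 mm high, 100 g, same both ways up: straight sides (14 mm high, around the middle) and bevelled above and below (14 mm high each) to flat faces 32 mm square; own z is its axis; on the table at the start (sometimes absent)
- stone_d_c (a point): centre of a square pillow-shaped terracotta scent stone, 50 (x) x 50 (y) x 42 mm high, 100 g, same both ways up: straight sides (14 mm high, around the middle) and bevelled above and below (14 mm high each) to flat faces 32 mm square; own z is its axis; on the table at the start (sometimes absent)
- tamper_c (a point): point on the axis of the pale wooden tamper's handle, 85 mm above its flat underside. Foot plate 100 (x) x 54 (y) x 14 mm, upright handle block 44 (x) x 24 (y) mm reaching 110 mm above the underside; 220 g. Stands on its cork mat at the start
- mat_top (a point): centre of the top of the tamper's fixed cork mat, 130 (x) x 84 (y) x 4 mm, top 4 mm above the table
- bell_c (a point): steel pooja bell standing on its mouth, point on its axis half-way up; 112 mm high, mouth 56 mm across at the foot, round handle 16 mm across from 60 to 104 mm above the foot; about 250 g (sometimes absent)
- torch_c (a point): silver aluminium torch standing on its lens end, point on its axis half-way up; 120 mm high, head 48 mm across up to 30 mm, barrel 34 mm across from 42 mm up to 118 mm; about 180 g (sometimes absent)
- tub_c (a point): smallest of the three stacking plastic containers, lid on, standing; its centre; 52 (x) x 58 (y) x 56 mm high, 120 g (sometimes absent)
- canister_c (a point): plain round steel incense canister standing upright, its centre; 52 mm across, 56 mm high, 150 g (sometimes absent)
- mug: bystander: white ceramic mug, 80 mm across, 95 mm high; origin at the centre of its underside
- tub_large: bystander: largest stacking container, 110 x 120 x 50 mm, with the middle one on top; origin at the centre of its underside
- tub_middle: bystander: middle stacking container, 85 x 90 x 45 mm, on the largest; origin at the centre of its underside
- clip: bystander: orange plastic hair clip, 85 x 46 x 26 mm; origin at the centre of its underside
- glasses_case: bystander: black spectacles case, 160 x 60 x 40 mm; origin at the centre of its underside
- balm: bystander: small balm jar, 52 mm across, 50 mm high; origin at the centre of its underside

How it is judged:
On the way, in this order (a step that is already met when the one before it is completed fails the run):
1. every stone is in the trough (it may still sit high) (x of stone_a_c in the frame of trough between -0.027 and 0.027 m and y of stone_a_c in the frame of trough between -0.18 and 0.18 m and z of each of stone_a_c, stone_b_c, stone_c_c, stone_d_c, stone_e_c, stone_f_c, stone_g_c in the frame of trough below 0.075 m and x of stone_b_c in the frame of trough between -0.027 and 0.027 m and y of stone_b_c in the frame of trough between -0.18 and 0.18 m and x of stone_c_c in the frame of trough between -0.027 and 0.027 m and y of stone_c_c in the frame of trough between -0.18 and 0.18 m and x of stone_d_c in the frame of trough between -0.027 and 0.027 m and y of stone_d_c in the frame of trough between -0.18 and 0.18 m and x of stone_e_c in the frame of trough between -0.027 and 0.027 m and y of stone_e_c in the frame of trough between -0.18 and 0.18 m and x of stone_f_c in the frame of trough between -0.027 and 0.027 m and y of stone_f_c in the frame of trough between -0.18 and 0.18 m and x of stone_g_c in the frame of trough between -0.027 and 0.027 m and y of stone_g_c in the frame of trough between -0.18 and 0.18 m), for 0.2 s.
2. the tamper presses on a stone with over 1.5 N while all stones lie level on the trough floor (x of stone_a_c in the frame of trough between -0.027 and 0.027 m and y of stone_a_c in the frame of trough between -0.18 and 0.18 m and z of each of stone_a_c, stone_b_c, stone_c_c, stone_d_c, stone_e_c, stone_f_c, stone_g_c in the frame of trough below 0.025 m and angle between the z axis of each of stone_a_c, stone_b_c, stone_c_c, stone_d_c, stone_e_c, stone_f_c, stone_g_c and the z axis of trough, either way round below 0.15 rad and x of stone_b_c in the frame of trough between -0.027 and 0.027 m and y of stone_b_c in the frame of trough between -0.18 and 0.18 m and x of stone_c_c in the frame of trough between -0.027 and 0.027 m and y of stone_c_c in the frame of trough between -0.18 and 0.18 m and x of stone_d_c in the frame of trough between -0.027 and 0.027 m and y of stone_d_c in the frame of trough between -0.18 and 0.18 m and x of stone_e_c in the frame of trough between -0.027 and 0.027 m and y of stone_e_c in the frame of trough between -0.18 and 0.18 m and x of stone_f_c in the frame of trough between -0.027 and 0.027 m and y of stone_f_c in the frame of trough between -0.18 and 0.18 m and x of stone_g_c in the frame of trough between -0.027 and 0.027 m and y of stone_g_c in the frame of trough between -0.18 and 0.18 m and (contact force between tamper and stone_a above 1.5 N or contact force between tamper and stone_b above 1.5 N or contact force between tamper and stone_c above 1.5 N or contact force between tamper and stone_d above 1.5 N or contact force between tamper and stone_e above 1.5 N or contact force between tamper and stone_f above 1.5 N or contact force between tamper and stone_g above 1.5 N)), for 0.1 s.
At the end, for the whole second after the job is handed in: every stone in the trough, flat within 0.15 rad, centre at most 25 mm above its floor (21 when flat); tamper upright (0.1 rad) on its mat within 35 mm of the middle; each bell, torch, canister and small container present upright (0.12 rad) in the other bay, at most 6 mm off its floor (x of stone_a_c in the frame of trough between -0.027 and 0.027 m and y of stone_a_c in the frame of trough between -0.18 and 0.18 m and z of each of stone_a_c, stone_b_c, stone_c_c, stone_d_c, stone_e_c, stone_f_c, stone_g_c in the frame of trough below 0.025 m and angle between the z axis of each of stone_a_c, stone_b_c, stone_c_c, stone_d_c, stone_e_c, stone_f_c, stone_g_c and the z axis of trough, either way round below 0.15 rad and x of stone_b_c in the frame of trough between -0.027 and 0.027 m and y of stone_b_c in the frame of trough between -0.18 and 0.18 m and x of stone_c_c in the frame of trough between -0.027 and 0.027 m and y of stone_c_c in the frame of trough between -0.18 and 0.18 m and x of stone_d_c in the frame of trough between -0.027 and 0.027 m and y of stone_d_c in the frame of trough between -0.18 and 0.18 m and x of stone_e_c in the frame of trough between -0.027 and 0.027 m and y of stone_e_c in the frame of trough between -0.18 and 0.18 m and x of stone_f_c in the frame of trough between -0.027 and 0.027 m and y of stone_f_c in the frame of trough between -0.18 and 0.18 m and x of stone_g_c in the frame of trough between -0.027 and 0.027 m and y of stone_g_c in the frame of trough between -0.18 and 0.18 m and x of bell_c in the frame of bay between -0.028 and 0.028 m and y of bell_c in the frame of bay between -0.1 and 0.1 m and z of bell_c in the frame of bay below 0.062 m and angle between each of bell_c, torch_c, tub_c, canister_c's own z axis and vertical below 0.12 rad and x of torch_c in the frame of bay between -0.028 and 0.028 m and y of torch_c in the frame of bay between -0.1 and 0.1 m and z of torch_c in the frame of bay below 0.066 m and x of tub_c in the frame of bay between -0.028 and 0.028 m and y of tub_c in the frame of bay between -0.1 and 0.1 m and z of each of tub_c, canister_c in the frame of bay below 0.034 m and x of canister_c in the frame of bay between -0.028 and 0.028 m and y of canister_c in the frame of bay between -0.1 and 0.1 m and horizontal distance between tamper_c and mat_top below 0.035 m and angle between tamper_c's own z axis and vertical below 0.1 rad and z of tamper_c in the frame of mat_top between 0.075 and 0.095 m); the robot touches nothing.
It fails at once if the mug, a bigger container, the hair clip, the spectacles case or the balm jar is shifted by more than 30 mm (distance of any of mug, tub_large, tub_middle, clip, glasses_case, balm from where it was at the start of the episode above 0.03 m).
Of stone_c, stone_d, stone_e only 2 to 3 are there at a start; the rules pass over those that are not, and their reading is None.
Of bell, torch, tub, canister only 3 to 4 are there at a start; the rules pass over those that are not, and their reading is None.
At some moment in a run one of tub, canister may be knocked a few centimetres aside while the robot is not near it.
It also fails if it takes over 210 s, if anything falls off the work surface, if the arm or the gripper's body presses on something with over 40 N, if the wrist force passes 120 N, or if a joint passes its speed limit or range.

## Working session

There is one attempt and no reset: what is moved stays moved. The work goes in short steps, Python scripts to look and compute and a tool call to move; the robot and the scene stay as the last step left them, time stands still between calls to the robot, and variables do not carry over. Pictures are saved under pics/ and viewed, at most 14 in all, crops included, and the job is handed in when it is done.

Besides the shell and the picture viewer there is one more tool, called after ">>>" by a JSON object that holds its "name" and its "arguments", one argument or row to a line. drive_tool: Moves the arm, as the interface text tells. Its arguments: {"type":"object","properties":{"moves":{"type":"array","items":{"type":"array","items":{"type":"array","items":{"type":"number","minimum":-1,"maximum":1}}}}},"required":["moves"]}

```bash
mkdir -p pics; cat > h.py <<'E'
import numpy as np, cv2
from bench import get_obs, grab_frame, camera_params, sign_off, manip
def ray(p,uv):
    T=np.array(p["T"]); d=np.array([(uv[0]-p["cx"])/p["fx"],(uv[1]-p["cy"])/p["fy"],1.])
    return T[:3,3],T[:3,:3]@d
def atz(p,uv,z):
    o,d=ray(p,uv); return o+d*(z-o[2])/d[2]
def proj(p,X):
    T=np.array(p["T"]); c=T[:3,:3].T@(np.array(X)-T[:3,3]); return np.array([p["fx"]*c[0]/c[2]+p["cx"],p["fy"]*c[1]/c[2]+p["cy"]])
def tri(p1,a,p2,b):
    o1,d1=ray(p1,a);o2,d2=ray(p2,b)
    A=np.stack([d1,-d2],1);s=np.linalg.lstsq(A,o2-o1,rcond=None)[0]
    x1=o1+s[0]*d1;x2=o2+s[1]*d2
    return (x1+x2)/2,np.linalg.norm(x1-x2)
def snap(n,f,scale=1.25):
    im=grab_frame(n); cv2.imwrite(f,cv2.resize(im[:,:,::-1],None,fx=scale,fy=scale)); return im
E
python3 - <<'E'
from h import *
np.set_printoptions(precision=3,suppress=True)
for n in("top","side","wrist"):
    p=camera_params(n);print(n,p["fx"],p["cx"],p["cy"]);print(np.array(p["T"]))
    snap(n,f"pics/{n}0.png")
o=get_obs();print(o["ee_rot"],o["position"],o["gripper_width"],o["force"],manip.tip_extent)
E
```

```text
top 395.2782465477203 315.6947604923241 189.11284292604262
[[ 0.024 -0.99   0.138  0.388]
 [-1.    -0.022  0.018 -0.018]
 [-0.015 -0.138 -0.99   1.169]
 [ 0.     0.     0.     1.   ]]
side 379.05140918747475 318.5312264143807 203.38678251005615
[[-0.687 -0.421  0.592 -0.18 ]
 [-0.726  0.395 -0.563  0.686]
 [ 0.003 -0.817 -0.577  0.792]
 [ 0.     0.     0.     1.   ]]
wrist 320.872450487558 320.44253292536985 199.3081034835261
[[ 0.35  -0.9   -0.26   0.301]
 [-0.937 -0.336 -0.095 -0.582]
 [-0.002  0.277 -0.961  0.384]
 [ 0.     0.     0.     1.   ]]
[[ 0.937  0.348 -0.   ]
 [ 0.348 -0.937  0.002]
 [ 0.    -0.002 -1.   ]] [ 0.226 -0.609  0.228] 0.09507462767591147 [ 0.264  0.034 -0.193] 0.014
```

View pics/top0.png

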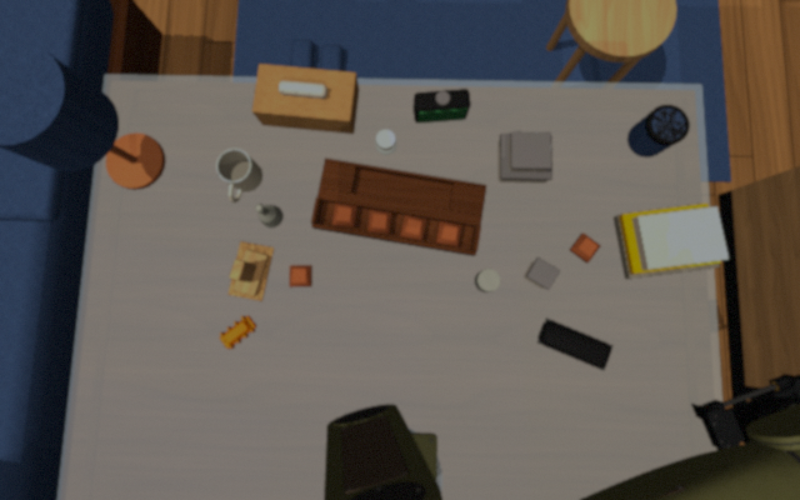

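View pics/side0.png

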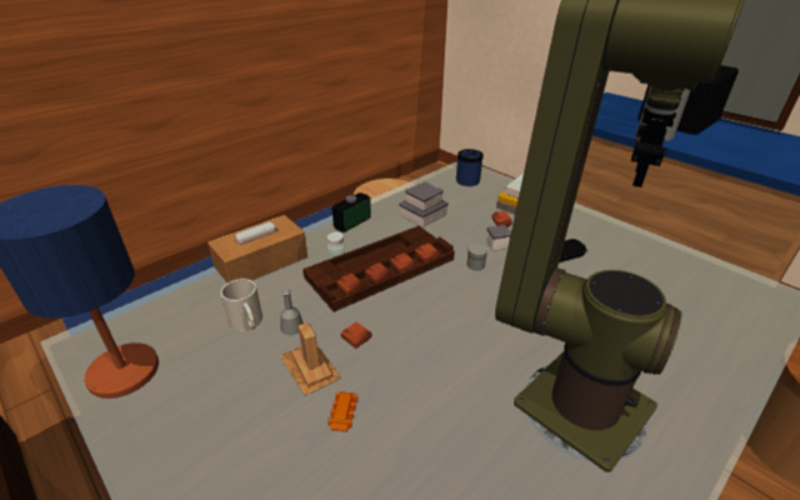

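The top view shows the caddy at (400,205), with four stones in its trough. Outside it are stones at (300,275) and (585,247), the bell at (268,213), tub at (543,272), canister at (488,280), and the tamper on its mat at (250,270). I see no torch; the balm jar is at (386,139).

```bash
python3 - <<'E'
from h import *
np.set_printoptions(precision=3,suppress=True)
t=camera_params("top");s=camera_params("side")
im=cv2.imread("pics/top0.png");im=cv2.resize(im,(640,400),interpolation=cv2.INTER_AREA)
hsv=cv2.cvtColor(im,cv2.COLOR_BGR2HSV)
m=cv2.inRange(hsv,(3,130,110),(14,255,255))
n,l,st,c=cv2.connectedComponentsWithStats(m)
for i in range(1,n):
    if st[i,4]>60: print("red",c[i]*1.25,st[i,4],atz(t,c[i],.03),cv2.minAreaRect(np.argwhere(l==i)[:,::-1].astype(np.float32))[2])
D={"bell":((262,208),(287,294)),"can":((488,280),(477,250)),"tub":((543,269),(499,231)),"stoneL":((300,273),(356,330)),"stoneR":((585,246),(502,217)),"tamperTop":((249,270),(307,328)),"balm":((386,136),(335,238))}
for k,(a,b) in D.items():
    X,e=tri(t,np.array(a)/1.25,s,np.array(b)/1.25);print(k,X,"gap %.3f"%e)
for n,uv in dict(c1=(327,159),c2=(485,185),c3=(474,254),c4=(314,226)).items(): print(n,atz(t,np.array(uv)/1.25,.04))
for n,uv in dict(m1=(238,242),m2=(272,245),m3=(262,302),m4=(229,296)).items(): print(n,atz(t,np.array(uv)/1.25,.004))
for n,uv in dict(case=(575,344),clip=(238,332),mug=(235,165),tubL=(525,156)).items(): print(n,atz(t,np.array(uv)/1.25,.04))
E
```

```text
red [130.901 143.427] 290 [0.759 0.644 0.03 ] 12.994616508483887
red [126.807 171.541] 658 [0.689 0.647 0.03 ] 17.650121688842773
red [341.927 213.806] 155 [0.597 0.128 0.03 ] 90.0
red [377.574 220.551] 152 [0.583 0.044 0.03 ] 90.0
red [411.777 227.36 ] 178 [ 0.568 -0.037  0.03 ] 90.0
red [447.621 233.36 ] 186 [ 0.556 -0.12   0.03 ] 90.0
red [586.024 247.604] 205 [ 0.53  -0.439  0.03 ] 36.869895935058594
red [297.441 275.82 ] 192 [0.449 0.225 0.03 ] 90.0
bell [0.595 0.298 0.094] gap 0.000
can [ 0.449 -0.211  0.049] gap 0.001
tub [ 0.474 -0.338  0.044] gap 0.008
stoneL [0.454 0.218 0.028] gap 0.005
stoneR [ 0.532 -0.441  0.024] gap 0.004
tamperTop [0.462 0.324 0.096] gap 0.018
balm [0.785 0.027 0.035] gap 0.006
c1 [0.726 0.167 0.04 ]
c2 [ 0.671 -0.206  0.04 ]
c3 [ 0.508 -0.18   0.04 ]
c4 [0.565 0.19  0.04 ]
m1 [0.528 0.377 0.004]
m2 [0.523 0.295 0.004]
m3 [0.388 0.311 0.004]
m4 [0.4   0.39  0.004]
case [ 0.312 -0.405  0.04 ]
clip [0.319 0.351 0.04 ]
mug [0.707 0.384 0.04 ]
tubL [ 0.742 -0.299  0.04 ]
```

>>> {"name": "drive_tool", "arguments": {
  "moves": [
    [[-1, 1, -0.15, 0, 0], [-1, 1, -0.15, 0, 0], [-1, 1, -0.15, 0, 0], [-1, 1, -0.15, 0, 0], [-1, 1, -0.15, 0, 0]]
  ]
}}

```text
time: 0.57
position: [0.3155, -0.5597, 0.2282]
ee_rot: [[0.937, 0.348, -0.0], [0.348, -0.937, 0.001], [-0.0, -0.001, -1.0]]
force: [0.5, 0.4, -0.2]
gripper_width: 0.095
grasp_force: 0.0
```

>>> {"name": "drive_tool", "arguments": {
  "moves": [
    [[-1, 1, -0.15, 0, 0], [-1, 1, -0.15, 0, 0], [-1, 1, -0.15, 0, 0], [-1, 1, -0.15, 0, 0], [-1, 1, -0.15, 0, 0]]
  ]
}}

```text
time: 0.98
position: [0.4041, -0.5107, 0.2282]
ee_rot: [[0.937, 0.348, -0.0], [0.348, -0.937, 0.001], [-0.0, -0.001, -1.0]]
force: [-0.4, 0.3, -0.1]
gripper_width: 0.0951
grasp_force: 0.0
```

>>> {"name": "drive_tool", "arguments": {
  "moves": [
    [[-1, 1, -0.15, 0, 0], [-1, 1, -0.15, 0, 0], [-1, 1, -0.15, 0, 0], [-1, 1, -0.15, 0, 0], [-1, 1, -0.15, 0, 0]]
  ]
}}

```text
time: 1.4
position: [0.4926, -0.4619, 0.2281]
ee_rot: [[0.937, 0.348, -0.001], [0.348, -0.937, 0.001], [-0.0, -0.001, -1.0]]
force: [-0.2, 0.6, 0.2]
gripper_width: 0.0952
grasp_force: 0.0
```

>>> {"name": "drive_tool", "arguments": {
  "moves": [
    [[-1, 1, -0.15, 0, 0], [-1, 1, -0.15, 0, 0], [-1, 0.2, -0.1, 0, 0], [-1, 0, 0, 0, 0], [-1, 0, 0, 0, 0]]
  ]
}}

```text
time: 1.82
position: [0.5299, -0.4398, 0.2282]
ee_rot: [[0.937, 0.349, -0.001], [0.349, -0.937, 0.0], [-0.001, -0.001, -1.0]]
force: [-0.3, -0.5, 0.5]
gripper_width: 0.0955
grasp_force: 0.0
```

```bash
python3 - <<'E'
from h import *
import pickle
pickle.dump(camera_params("wrist"),open("w1.pkl","wb"));snap("wrist","pics/w1.png");snap("side","pics/side1.png")
snap("top","pics/top1.png")
E
```

```text
(no output)
```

View pics/w1.png

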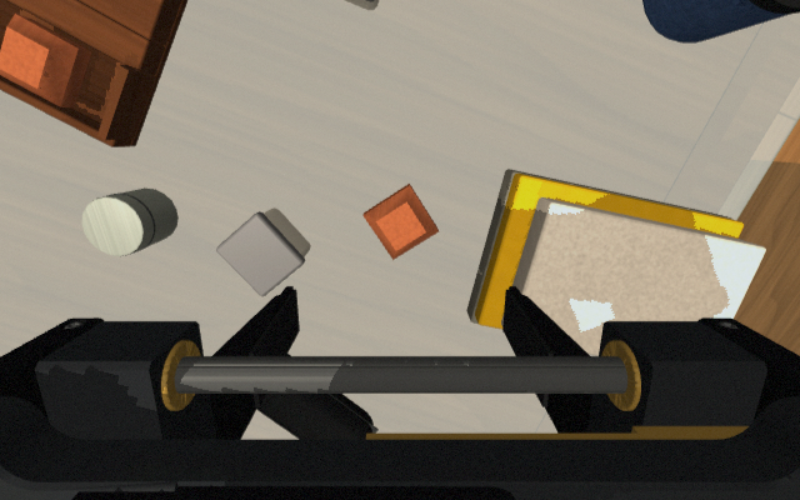

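View pics/top1.png

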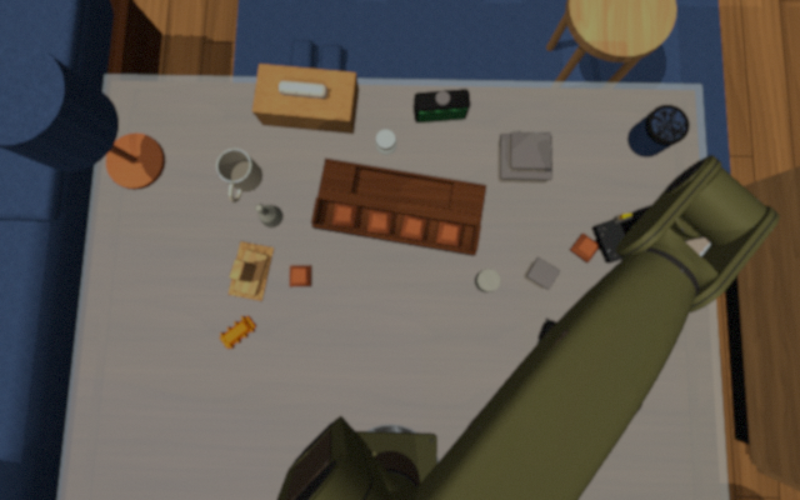

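```bash
cat >> h.py <<'E'
def yaw(o): R=np.array(o["ee_rot"]); return np.arctan2(R[1,0],R[0,0])
def plan(x,y,z,ph=None):
    """turn first (units), then the shift in the turned tool axes (units)"""
    o=get_obs(); p0=np.array(o["position"]); a=yaw(o); ph=a if ph is None else ph
    # tool z is down: positive turn about it lowers yaw
    d=np.array([x,y,z])-p0
    print("turn %.2f  x %.2f y %.2f z %.2f"%(-(ph-a)/.08, (d[0]*np.cos(ph)+d[1]*np.sin(ph))/.02,(d[0]*np.sin(ph)-d[1]*np.cos(ph))/.02,-d[2]/.02))
def topq(im,p,z,lo,hi,amin=150):
    m=cv2.inRange(cv2.cvtColor(im,cv2.COLOR_RGB2HSV),lo,hi); n,l,st,c=cv2.connectedComponentsWithStats(m)
    for i in range(1,n):
        if st[i,4]<amin: continue
        pts=cv2.findContours((l==i).astype(np.uint8),0,2)[0][0][:,0,:]
        W=np.array([atz(p,q,z)[:2] for q in pts],np.float32)
        r=cv2.minAreaRect(W*1000); b=cv2.boxPoints(r); e=b[1]-b[0]
        print("px",(c[i]*1.25).round(),"ctr",np.round(r[0],1),"size",np.round(r[1],1),"edge %.3f rad mod pi/2"%(np.arctan2(e[1],e[0])%(np.pi/2)))
E
python3 - <<'E'
from h import *
import pickle
p=pickle.load(open("w1.pkl","rb"));im=cv2.cvtColor(cv2.resize(cv2.imread("pics/w1.png"),(640,400),interpolation=cv2.INTER_AREA),cv2.COLOR_BGR2RGB)
hsv=cv2.cvtColor(im,cv2.COLOR_RGB2HSV)
for q in((400,224),(430,228),(385,240),(410,187),(30,50)): print(q,hsv[int(q[1]/1.25),int(q[0]/1.25)])
print("all z .021");topq(im,p,.021,(0,130,90),(16,255,255))
print("top z.042");topq(im,p,.042,(0,130,205),(16,255,255))
# tub top corners, canister top, at heights .056
for n,q in dict(t1=(217,250),t2=(267,209),t3=(305,260),t4=(264,296),can=(113,226)).items(): print(n,atz(p,np.array(q)/1.25,.056).round(4))
E
```

```text
(400, 224) [ 10 180 211]
(430, 228) [ 10 179 117]
(385, 240) [ 10 175 160]
(410, 187) [ 10 146 136]
(30, 50) [ 10 176 217]
all z .021
px [72. 49.] ctr [ 577.4 -135.2] size [107.3 128.8] edge 1.430 rad mod pi/2
px [776. 250.] ctr [ 621.9 -775.3] size [235.7  61.1] edge 0.626 rad mod pi/2
px [400. 221.] ctr [ 530.6 -440.1] size [51.3 50.9] edge 0.931 rad mod pi/2
top z.042
px [22. 57.] ctr [ 554.2 -115.4] size [31.3 31.4] edge 1.396 rad mod pi/2
px [400. 226.] ctr [ 531.5 -440. ] size [30.3 30.3] edge 0.925 rad mod pi/2
t1 [ 0.4601 -0.2994  0.056 ]
t2 [ 0.5094 -0.33    0.056 ]
t3 [ 0.4778 -0.3723  0.056 ]
t4 [ 0.4331 -0.348   0.056 ]
can [ 0.4502 -0.2127  0.056 ]
```

The wrist picture shows the right-hand stone at (400,222), the tub at (263,252), the canister at (113,226), and the books clear to the right. The sizes I measured match the text. No third stone or torch was hidden under the arm.

>>> {"name": "drive_tool", "arguments": {
  "moves": [
    [[-0.68, 0, 0, 0.5, -1], [-0.68, 0, 0, 0.5, -1], [-0.68, 0, 0, 0.5, -1], [-0.68, 0, 0, 0.5, -1], [-0.68, 0, 0, 0.5, -1]]
  ]
}}

```text
time: 2.38
position: [0.5295, -0.4405, 0.1784]
ee_rot: [[0.726, 0.688, 0.0], [0.688, -0.726, -0.0], [-0.0, 0.0, -1.0]]
force: [0.2, 0.1, 0.1]
gripper_width: 0.0802
grasp_force: 0.0
```

>>> {"name": "drive_tool", "arguments": {
  "moves": [
    [[-0.68, 0, 0, 0.5, -1], [-0.68, 0, 0, 0.5, -1], [-0.68, 0, 0, 0.5, -0.15], [-0.68, 0.05, 0, 1, 0], [-0.68, 0, 0, 1, 0]]
  ]
}}

```text
time: 2.8
position: [0.531, -0.44, 0.1091]
ee_rot: [[0.602, 0.799, 0.002], [0.799, -0.602, -0.002], [-0.0, 0.002, -1.0]]
force: [-0.2, -0.7, -0.2]
gripper_width: 0.0799
grasp_force: 0.0
```

>>> {"name": "drive_tool", "arguments": {
  "moves": [
    [[-0.68, 0, 0, 1, 0], [-0.68, 0, 0, 1, 0], [-0.68, 0, 0, 1, 0], [-0.68, 0, 0, 1, 0], [-0.68, 0, 0, 0.45, 0]]
  ]
}}

```text
time: 3.22
position: [0.529, -0.4381, 0.0163]
ee_rot: [[0.601, 0.799, -0.003], [0.799, -0.601, 0.003], [0.0, -0.005, -1.0]]
force: [-0.6, 0.0, -0.6]
gripper_width: 0.0798
grasp_force: 0.0
```

>>> {"name": "drive_tool", "arguments": {
  "moves": [
    [[0.3, 0, 0, 0, 0], [0.3, 0, 0, 0, 0], [0.3, 0, 0, 0, 0], [0.3, 0, 0, 0, 0], [0.3, 0, 0, 0, 0]]
  ]
}}

```text
time: 3.63
position: [0.5318, -0.4398, 0.0215]
ee_rot: [[0.6, 0.8, 0.002], [0.8, -0.6, -0.002], [-0.0, 0.003, -1.0]]
force: [-0.7, 0.6, -0.7]
gripper_width: 0.0522
grasp_force: 0.2
```

>>> {"name": "drive_tool", "arguments": {
  "moves": [
    [[1, 0, 0, 0, 0], [1, 0, 0, 0, 0], [1, 0, 0, 0, 0], [1, 0, 0, 0, 0]]
  ]
}}

```text
time: 3.97
position: [0.5317, -0.4397, 0.0213]
ee_rot: [[0.6, 0.8, 0.001], [0.8, -0.6, -0.002], [-0.0, 0.002, -1.0]]
force: [-0.2, 1.0, 5.3]
gripper_width: 0.0498
grasp_force: 30.0
```

>>> {"name": "drive_tool", "arguments": {
  "moves": [
    [[1, 0, 0, -1, 0], [1, 0, 0, -1, 0], [1, 0, 0, -1, 0], [1, 0, 0, -1, 0], [1, 0, 0, -1, 0]]
  ]
}}

```text
time: 4.38
position: [0.5306, -0.4385, 0.1197]
ee_rot: [[0.6, 0.8, -0.001], [0.8, -0.6, 0.001], [0.0, -0.001, -1.0]]
force: [0.7, 0.5, -1.0]
gripper_width: 0.0497
grasp_force: 30.0
```

>>> {"name": "drive_tool", "arguments": {
  "moves": [
    [[1, 0, 0, -1, -1], [1, 0, 0, -1, -1], [1, 0, 0, -1, -1], [1, 0, 0, -1, -1], [1, 0, 0, -1, -1]]
  ]
}}

```text
time: 4.8
position: [0.5306, -0.4386, 0.2197]
ee_rot: [[0.237, 0.972, -0.001], [0.972, -0.237, 0.001], [0.001, -0.001, -1.0]]
force: [0.5, -0.2, -1.4]
gripper_width: 0.0498
grasp_force: 30.0
```

```bash
python3 - <<'E'
from h import *
o=get_obs();print(o["position"],yaw(o),o["gripper_width"],o["grasp_force"],o["joints"])
c=np.array([.576,.004]);
plan(*(c),.2,1.408)
E
```

```text
[ 0.53064764 -0.4385594   0.21973944] 1.3317540727282278 0.04975935025712679 29.999483779538423 [-7.68650117e-01  2.12453990e-01  1.56537798e+00  1.08847407e-04
  1.36504318e+00 -5.29630559e-01]
turn -0.95  x 22.20 y -1.35 z 0.99
```

>>> {"name": "drive_tool", "arguments": {
  "moves": [
    [[1, 0, 0, 0, -0.95], [1, 1, -0.1, 0, 0], [1, 1, -0.1, 0, 0], [1, 1, -0.1, 0, 0], [1, 1, -0.1, 0, 0]]
  ]
}}

```text
time: 5.22
position: [0.536, -0.3577, 0.2187]
ee_rot: [[0.167, 0.986, -0.001], [0.986, -0.167, 0.001], [0.001, -0.001, -1.0]]
force: [0.1, -0.7, -2.3]
gripper_width: 0.0499
grasp_force: 30.0
```

>>> {"name": "drive_tool", "arguments": {
  "moves": [
    [[1, 1, -0.1, 0, 0], [1, 1, -0.1, 0, 0], [1, 1, -0.1, 0, 0], [1, 1, -0.1, 0, 0], [1, 1, -0.1, 0, 0]]
  ]
}}

```text
time: 5.63
position: [0.5427, -0.2573, 0.2188]
ee_rot: [[0.166, 0.986, -0.001], [0.986, -0.166, 0.001], [0.0, -0.001, -1.0]]
force: [-0.1, -0.0, -0.4]
gripper_width: 0.0497
grasp_force: 30.0
```

>>> {"name": "drive_tool", "arguments": {
  "moves": [
    [[1, 1, -0.1, 0, 0], [1, 1, -0.1, 0, 0], [1, 1, -0.1, 0, 0], [1, 0, 0, 0, 0], [1, 0, 0, 0, 0]]
  ]
}}

```text
time: 6.05
position: [0.547, -0.1976, 0.2192]
ee_rot: [[0.164, 0.986, -0.001], [0.986, -0.164, -0.0], [-0.0, -0.001, -1.0]]
force: [0.1, -0.1, -1.2]
gripper_width: 0.0497
grasp_force: 30.0
```

```bash
python3 - <<'E'
from h import *
p=camera_params("wrist");im=snap("wrist","pics/w2.png")
np.savez("w2.npz",im=im);import pickle;pickle.dump(p,open("w2.pkl","wb"))
topq(im,p,.05,(0,130,190),(16,255,255),300)
o=get_obs();print(o["position"],yaw(o))
E
```

```text
px [391.  20.] ctr [566.5 -42.4] size [27.6 34.2] edge 1.406 rad mod pi/2
px [393. 132.] ctr [ 557.5 -119.7] size [39.3 45.1] edge 1.407 rad mod pi/2
px [429. 286.] ctr [ 563.9 -250.7] size [61.3 17. ] edge 0.035 rad mod pi/2
px [397. 320.] ctr [ 535.1 -272.3] size [43.5 78.8] edge 1.408 rad mod pi/2
[ 0.54703349 -0.19832267  0.21926972] 1.4044935979593627
```

View pics/w2.png

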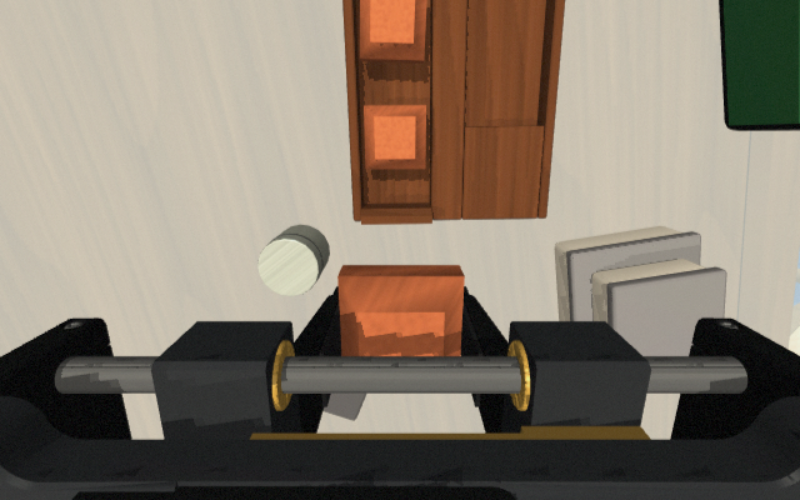

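```bash
python3 - <<'E'
from h import *
import pickle
np.set_printoptions(precision=4,suppress=True)
p=pickle.load(open("w2.pkl","rb"))
for n,q,z in [("st1",(395,136),.05),("st2x",(391,20),.05),("Lend",(354,222),.044),("Rend of trough",(432,222),.044),("caddyR",(548,217),.032),("divL",(432,190),.032),("divR",(465,120),.032),("bayedge1",(465,126),.032),("bayedge2",(544,126),.032),("bayR",(544,60),.032),("Louter",(350,100),.032),("Ltop",(345,10),.032),("inL",(361,190),.032),("inLtop",(357,60),.032)]:
    print(n,atz(p,np.array(q)/1.25,z))
E
```

```text
st1 [ 0.5566 -0.1218  0.05  ]
st2x [ 0.5672 -0.0415  0.05  ]
Lend [ 0.5106 -0.1851  0.044 ]
Rend of trough [ 0.5756 -0.1958  0.044 ]
caddyR [ 0.6765 -0.2106  0.032 ]
divL [ 0.5801 -0.1709  0.032 ]
divR [ 0.6147 -0.1188  0.032 ]
bayedge1 [ 0.6142 -0.1235  0.032 ]
bayedge2 [ 0.678 -0.134  0.032]
bayR [ 0.6813 -0.0844  0.032 ]
Louter [ 0.5252 -0.0885  0.032 ]
Ltop [ 0.5341 -0.0247  0.032 ]
inL [ 0.5202 -0.161   0.032 ]
inLtop [ 0.5364 -0.0604  0.032 ]
```

The stones' top faces are at (395,136) and (391,20) px, the trough's inner walls are at columns 361 and 432, and the bay begins at row 126. All the widths match the text.

>>> {"name": "drive_tool", "arguments": {
  "moves": [
    [[1, 1, -0.02, 0, 0], [1, 1, -0.02, 0, 0], [1, 1, -0.02, 0, 0], [1, 1, -0.02, 0, 0], [1, 1, -0.02, 0, 0]]
  ]
}}

```text
time: 6.52
position: [0.5619, -0.0998, 0.2194]
ee_rot: [[0.168, 0.986, -0.0], [0.986, -0.168, -0.0], [-0.0, -0.0, -1.0]]
force: [0.1, -0.6, -1.4]
gripper_width: 0.0497
grasp_force: 30.0
```

>>> {"name": "drive_tool", "arguments": {
  "moves": [
    [[1, 0.95, 0, 0, 0], [1, 0, 0, 1, 0], [1, 0, 0, 1, 0], [1, 0, 0, 1, 0], [1, 0, 0, 1, 0]]
  ]
}}

```text
time: 6.93
position: [0.5652, -0.0817, 0.1388]
ee_rot: [[0.167, 0.986, 0.0], [0.986, -0.167, -0.0], [-0.0, 0.0, -1.0]]
force: [1.0, 0.7, -0.6]
gripper_width: 0.0501
grasp_force: 30.0
```

>>> {"name": "drive_tool", "arguments": {
  "moves": [
    [[1, 0, 0, 1, 0], [1, 0, 0, 1, 0], [1, 0, 0, 1, 0], [1, 0, 0, 0.7, 0], [1, 0, 0, 0, 0]]
  ]
}}

```text
time: 7.35
position: [0.5623, -0.0812, 0.0615]
ee_rot: [[0.168, 0.986, -0.007], [0.986, -0.168, 0.001], [0.0, -0.007, -1.0]]
force: [-0.9, -0.0, -1.0]
gripper_width: 0.0497
grasp_force: 30.0
```

>>> {"name": "drive_tool", "arguments": {
  "moves": [
    [[1, 0, 0, 0.15, 0], [-0.5, 0, 0, 0, 0], [-0.5, 0, 0, 0, 0], [-0.5, 0, 0, 0, 0], [-0.5, 0, 0, 0, 0]]
  ]
}}

```text
time: 7.77
position: [0.5659, -0.0809, 0.064]
ee_rot: [[0.166, 0.986, 0.002], [0.986, -0.166, -0.001], [-0.0, 0.002, -1.0]]
force: [0.5, 0.1, -0.0]
gripper_width: 0.0685
grasp_force: 0.0
```

>>> {"name": "drive_tool", "arguments": {
  "moves": [
    [[-0.5, 0, 0, -1, 0], [-0.5, 0, 0, -1, 0], [-0.5, 0, 0, -1, 0], [-0.5, 0, 0, -1, 0], [-0.5, 0, 0, -1, 0]]
  ]
}}

```text
time: 8.18
position: [0.5652, -0.0806, 0.1645]
ee_rot: [[0.166, 0.986, 0.001], [0.986, -0.166, -0.0], [-0.0, 0.001, -1.0]]
force: [-0.3, -0.6, -0.7]
gripper_width: 0.0713
grasp_force: 0.0
```

>>> {"name": "drive_tool", "arguments": {
  "moves": [
    [[-0.5, 1, -0.6, -1, 0], [-0.5, 1, -0.6, -1, 0], [-0.5, 1, -0.6, -1, 0], [-0.5, 1, -0.6, 0, 0], [-0.5, 1, -0.6, 0, 0]]
  ]
}}

```text
time: 8.6
position: [0.5232, 0.0288, 0.2258]
ee_rot: [[0.166, 0.986, 0.005], [0.986, -0.166, -0.0], [0.001, 0.005, -1.0]]
force: [-0.7, 0.8, -0.5]
gripper_width: 0.0712
grasp_force: 0.0
```

>>> {"name": "drive_tool", "arguments": {
  "moves": [
    [[-0.5, 1, -0.6, 0, 0], [-0.5, 1, -0.6, 0, 0], [-0.5, 1, -0.6, 0, 0], [-0.5, 1, -0.6, 0, 0], [-0.5, 1, -0.6, 0, 0]]
  ]
}}

```text
time: 9.02
position: [0.4795, 0.1376, 0.2235]
ee_rot: [[0.166, 0.986, 0.002], [0.986, -0.166, 0.0], [0.001, 0.002, -1.0]]
force: [-0.4, 0.7, -0.1]
gripper_width: 0.0714
grasp_force: 0.0
```

>>> {"name": "drive_tool", "arguments": {
  "moves": [
    [[-0.5, 1, -0.6, 0, 0], [-0.5, 1, -0.6, 0, 0], [-0.5, 1, -0.6, 0, 0], [-0.5, 1, -0.3, 0, 0], [-0.5, 0, 0, 0, 0]]
  ]
}}

```text
time: 9.43
position: [0.4512, 0.2251, 0.2236]
ee_rot: [[0.163, 0.987, 0.001], [0.987, -0.163, 0.002], [0.002, 0.001, -1.0]]
force: [0.2, 0.4, 0.5]
gripper_width: 0.0714
grasp_force: 0.0
```

```bash
python3 - <<'E'
from h import *
import pickle
o=get_obs();p=camera_params("wrist");im=snap("wrist","pics/w3.png");pickle.dump(p,open("w3.pkl","wb"))
topq(im,p,.042,(0,130,190),(16,255,255),300);print("..");topq(im,p,.021,(0,130,90),(16,255,255),300)
print(o["position"],yaw(o),o["gripper_width"],o["joints"])
t=camera_params("top");im=snap("top","pics/top3.png");topq(im,t,.05,(0,130,110),(14,255,255),60)
E
```

```text
px [438.  83.] ctr [471.6 335.7] size [72.5 94.4] edge 1.412 rad mod pi/2
px [217.  88.] ctr [326.  359.1] size [42.2 55.6] edge 0.698 rad mod pi/2
px [399. 234.] ctr [450.4 219.8] size [31.6 31.8] edge 0.041 rad mod pi/2
px [575. 310.] ctr [598.  122.9] size [19.9 33.4] edge 1.409 rad mod pi/2
..
px [387.  47.] ctr [465.  371.1] size [13.9 36.7] edge 1.409 rad mod pi/2
px [405. 104.] ctr [461.2 339.7] size [ 77.  122.4] edge 1.409 rad mod pi/2
px [228.  95.] ctr [323.9 356.6] size [47.  76.9] edge 0.698 rad mod pi/2
px [399. 229.] ctr [450.3 218.9] size [50.4 51.7] edge 0.036 rad mod pi/2
px [786. 245.] ctr [800.3 144.3] size [28.5 82.5] edge 0.104 rad mod pi/2
px [624. 279.] ctr [646.2 121.8] size [123.3 172.2] edge 1.425 rad mod pi/2
[0.45115106 0.22505202 0.22355248] 1.4073915361640097 0.07139463623705777 [ 3.55575024e-01 -2.03271691e-01  1.97610896e+00  1.15720823e-03
  1.36701290e+00  5.18747490e-01]
px [132. 161.] ctr [710.5 624.4] size [131.9 124.6] edge 0.090 rad mod pi/2
px [342. 213.] ctr [595.  125.2] size [38.1 37.7] edge 0.021 rad mod pi/2
px [378. 221.] ctr [579.2  42.6] size [43.7 40.4] edge 0.022 rad mod pi/2
px [423. 226.] ctr [571.  -57.9] size [86.6 47.6] edge 1.501 rad mod pi/2
px [450. 234.] ctr [ 552.5 -122.6] size [36.4 42.9] edge 1.414 rad mod pi/2
px [297. 275.] ctr [449.2 220.6] size [42.6 34.2] edge 0.049 rad mod pi/2
```

View pics/w3.png

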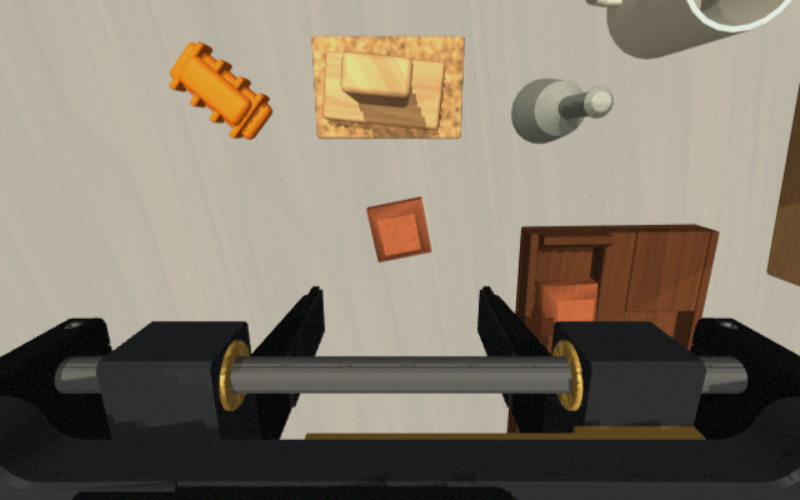

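The loose stone is at (399,232), the mat with the tamper at (389,88), the bell at (597,102) with its mouth near (548,112), the clip at (220,90), and the placed stone's neighbour at (570,300).

>>> {"name": "drive_tool", "arguments": {
  "moves": [
    [[-0.5, 0, 0, 1, -0.85], [-0.5, 0, 0, 1, -0.85], [-0.5, 0, 0, 1, -0.85], [-0.5, -0.3, -0.05, 1, 0], [-0.5, 0, 0, 1, 0]]
  ]
}}

```text
time: 9.95
position: [0.4514, 0.2148, 0.1221]
ee_rot: [[-0.036, 0.999, 0.001], [0.999, 0.036, -0.001], [-0.001, 0.001, -1.0]]
force: [0.1, -0.1, -0.7]
gripper_width: 0.0712
grasp_force: 0.0
```

>>> {"name": "drive_tool", "arguments": {
  "moves": [
    [[-0.5, 0, 0, 1, 0], [-0.5, 0, 0, 1, 0], [-0.5, 0, 0, 1, 0], [-0.5, 0, 0, 1, 0], [-0.5, 0, 0, 1, 0]]
  ]
}}

```text
time: 10.37
position: [0.4517, 0.2152, 0.0222]
ee_rot: [[-0.036, 0.999, 0.001], [0.999, 0.036, -0.0], [-0.0, 0.001, -1.0]]
force: [0.9, 0.4, 0.2]
gripper_width: 0.0711
grasp_force: 0.0
```

>>> {"name": "drive_tool", "arguments": {
  "moves": [
    [[-0.5, 0, 0, 0.2, 0], [1, 0, 0, 0, 0], [1, 0, 0, 0, 0], [1, 0, 0, 0, 0], [1, 0, 0, 0, 0]]
  ]
}}

```text
time: 10.78
position: [0.4522, 0.2166, 0.0203]
ee_rot: [[-0.037, 0.999, 0.002], [0.999, 0.037, 0.001], [0.001, 0.002, -1.0]]
force: [-0.9, -0.2, 0.9]
gripper_width: 0.0507
grasp_force: 0.3
```

>>> {"name": "drive_tool", "arguments": {
  "moves": [
    [[1, 0, 0, 0, 0], [1, 0, 0, 0, 0], [1, 0, 0, 0, 0]]
  ]
}}

```text
time: 11.03
position: [0.4522, 0.2166, 0.0203]
ee_rot: [[-0.037, 0.999, 0.002], [0.999, 0.037, 0.0], [0.0, 0.002, -1.0]]
force: [-1.1, -1.7, 6.1]
gripper_width: 0.0498
grasp_force: 30.0
```

>>> {"name": "drive_tool", "arguments": {
  "moves": [
    [[1, 0, 0, -1, 0.85], [1, 0, 0, -1, 0.85], [1, 0, 0, -1, 0.85], [1, 0, 0, -1, 0], [1, 0, 0, -1, 0]]
  ]
}}

```text
time: 11.45
position: [0.4507, 0.2164, 0.1194]
ee_rot: [[0.166, 0.986, -0.0], [0.986, -0.166, 0.0], [-0.0, -0.0, -1.0]]
force: [0.8, -0.0, -1.6]
gripper_width: 0.0498
grasp_force: 30.0
```

```bash
python3 - <<'E'
from h import *
import pickle
np.set_printoptions(precision=4,suppress=True)
o=get_obs();print(o["position"],yaw(o),o["gripper_width"],o["grasp_force"])
u=np.array([.163,.9866]);v=np.array([.9866,-.163])
plan(*(u*(.096+.085)+v*.570),.12,1.407)
p=pickle.load(open("w3.pkl","rb"))
A=lambda q,z:atz(p,np.array(q)/1.25,z)
print("mat",[A(q,.004)[:2] for q in((313,37),(461,37),(464,138),(317,138))],"mean",np.mean([A(q,.004)[:2] for q in((313,37),(461,37),(464,138),(317,138))],0))
print("handle top",[A(q,.114)[:2] for q in((343,54),(413,56),(411,95),(341,93))],np.mean([A(q,.114)[:2] for q in((343,54),(413,56),(411,95),(341,93))],0))
print("foot",[A(q,.018)[:2] for q in((330,52),(446,65),(440,128),(324,119))])
print("bell top",A((599,101),.112),"bell mouth",A((547,112),.005))
E
```

```text
[0.4507 0.2164 0.1194] 1.4038951684208991 0.04976474989271475 29.999897978268564
turn -0.04  x -5.30 y 8.03 z -0.03
mat [array([0.405 , 0.3919]), array([0.5288, 0.3717]), array([0.5215, 0.2893]), array([0.3904, 0.3107])] mean [0.4614 0.3409]
handle top [array([0.4385, 0.3535]), array([0.4802, 0.3455]), array([0.4756, 0.3238]), array([0.4329, 0.332 ])] [0.4568 0.3387]
foot [array([0.4186, 0.3754]), array([0.5116, 0.3502]), array([0.4999, 0.3014]), array([0.4025, 0.3248])]
bell top [0.5919 0.3014 0.112 ] bell mouth [0.5966 0.2995 0.005 ]
```

>>> {"name": "drive_tool", "arguments": {
  "moves": [
    [[1, -0.65, 1, 0, 0], [1, -0.65, 1, 0, 0], [1, -0.65, 1, 0, 0], [1, -0.65, 1, 0, 0], [1, -0.65, 1, 0, 0]]
  ]
}}

```text
time: 11.87
position: [0.5393, 0.135, 0.1186]
ee_rot: [[0.166, 0.986, -0.0], [0.986, -0.166, 0.0], [0.0, -0.0, -1.0]]
force: [-0.1, -0.0, -1.4]
gripper_width: 0.0499
grasp_force: 30.0
```

>>> {"name": "drive_tool", "arguments": {
  "moves": [
    [[1, -0.65, 1, 0, 0], [1, -0.75, 1, 0, 0], [1, -0.8, 1, 0, 0], [1, 0, 0, 0, 0], [1, 0, 0, 0, 0]]
  ]
}}

```text
time: 12.28
position: [0.5909, 0.0816, 0.1183]
ee_rot: [[0.168, 0.986, -0.001], [0.986, -0.168, 0.0], [0.0, -0.001, -1.0]]
force: [0.1, 1.0, -2.0]
gripper_width: 0.0497
grasp_force: 30.0
```

>>> {"name": "drive_tool", "arguments": {
  "moves": [
    [[1, 0, 0, 0.8, 0], [1, 0, 0, 0.8, 0], [1, 0, 0, 0.8, 0], [1, 0, 0, 0.5, 0], [1, 0, 0, 0, 0]]
  ]
}}

```text
time: 12.7
position: [0.588, 0.0829, 0.0577]
ee_rot: [[0.165, 0.986, -0.005], [0.986, -0.165, -0.0], [-0.001, -0.005, -1.0]]
force: [0.1, 0.2, -1.1]
gripper_width: 0.0497
grasp_force: 30.0
```

>>> {"name": "drive_tool", "arguments": {
  "moves": [
    [[-0.5, 0, 0, 0, 0], [-0.5, 0, 0, 0, 0], [-0.5, 0, 0, 0, 0], [-0.5, 0, 0, 0, 0], [-0.5, 0, 0, -0.5, 0]]
  ]
}}

```text
time: 13.12
position: [0.5896, 0.0822, 0.0698]
ee_rot: [[0.166, 0.986, -0.003], [0.986, -0.166, -0.0], [-0.001, -0.003, -1.0]]
force: [-1.5, -0.4, -1.0]
gripper_width: 0.0708
grasp_force: 0.0
```

>>> {"name": "drive_tool", "arguments": {
  "moves": [
    [[-0.5, 0, 0, -1, 0], [-0.5, 0, 0, -1, 0], [-0.5, 0, 0, -1, 0], [-0.5, 0, 0, -1, 0], [-0.5, 0, 0, -1, 0]]
  ]
}}

```text
time: 13.53
position: [0.5909, 0.0823, 0.1731]
ee_rot: [[0.166, 0.986, 0.002], [0.986, -0.166, 0.0], [0.0, 0.001, -1.0]]
force: [-0.0, 0.1, 0.3]
gripper_width: 0.0713
grasp_force: 0.0
```

```bash
python3 - <<'E'
from h import *
o=get_obs();print(o["position"],yaw(o),o["gripper_width"])
plan(.457,.339,.18,-.21)
plan(.457,.339,.18,1.36)
plan(.457,.339,.18,1.407)
snap("side","pics/side3.png")
im=cv2.imread("pics/side3.png")[200:330,270:490];cv2.imwrite("pics/side3c.png",cv2.resize(im,None,fx=3,fy=3))
E
```

```text
[0.59092589 0.08226277 0.17307071] 1.4036995022665688 0.07134400094456064
turn 20.17  x -9.23 y -11.16 z -0.35
turn 0.55  x 11.15 y -9.23 z -0.35
turn -0.04  x 11.57 y -8.70 z -0.35
```

View pics/side3c.png

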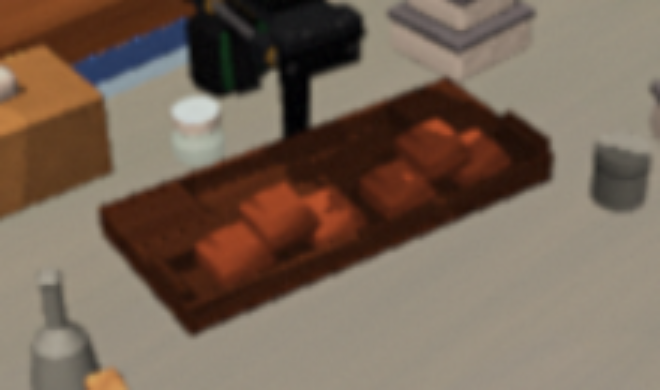

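Both stones sit perched in their gaps, at about (275,215) and (435,145) in the crop. Next I fetch the tamper.

>>> {"name": "drive_tool", "arguments": {
  "moves": [
    [[-0.5, 0, 0, 0, 0.6], [-0.5, 0.93, -0.77, -0.1, 0], [-0.5, 0.93, -0.77, -0.1, 0], [-0.5, 0.93, -0.77, -0.1, 0], [-0.5, 0.93, -0.77, 0, 0]]
  ]
}}

```text
time: 14.0
position: [0.5463, 0.1688, 0.1778]
ee_rot: [[0.214, 0.977, 0.002], [0.977, -0.214, 0.0], [0.001, 0.002, -1.0]]
force: [-0.4, 0.8, 0.9]
gripper_width: 0.0712
grasp_force: 0.0
```

>>> {"name": "drive_tool", "arguments": {
  "moves": [
    [[-0.5, 0.93, -0.77, 0, 0], [-0.5, 0.93, -0.77, 0, 0], [-0.5, 0.93, -0.77, 0, 0], [-0.5, 0.93, -0.77, 0, 0], [-0.5, 0.93, -0.77, 0, 0]]
  ]
}}

```text
time: 14.42
position: [0.4905, 0.2764, 0.1773]
ee_rot: [[0.213, 0.977, 0.001], [0.977, -0.213, 0.0], [0.001, 0.001, -1.0]]
force: [-0.5, 0.2, 0.3]
gripper_width: 0.0714
grasp_force: 0.0
```

>>> {"name": "drive_tool", "arguments": {
  "moves": [
    [[-0.5, 0.93, -0.77, 0, 0], [-0.5, 0.93, -0.77, 0, 0], [-0.5, 0.93, -0.77, 0, 0], [-0.5, 0, 0, 0, 0], [-0.5, 0, 0, 0, 0]]
  ]
}}

```text
time: 14.83
position: [0.4574, 0.3405, 0.1771]
ee_rot: [[0.211, 0.977, 0.001], [0.977, -0.211, 0.0], [0.0, 0.001, -1.0]]
force: [0.3, -0.2, 0.0]
gripper_width: 0.0709
grasp_force: 0.0
```

```bash
python3 - <<'E'
from h import *
snap("wrist","pics/w4.png")
import pickle;p=camera_params("wrist");pickle.dump(p,open("w4.pkl","wb"))
o=get_obs();print(o["position"],yaw(o),o["gripper_width"])
plan(.457,.339,.084)
for q in [(.457,.339,.114),(.4614,.3409,.004)]: print(proj(p,q)*1.25)
E
```

```text
[0.45781434 0.33976838 0.1770033 ] 1.3566870866181129 0.07125046242792055
turn -0.00  x -0.05 y -0.03 z 4.65
[396.59718753 275.32370826]
[402.47308131 227.89107414]
```

View pics/w4.png

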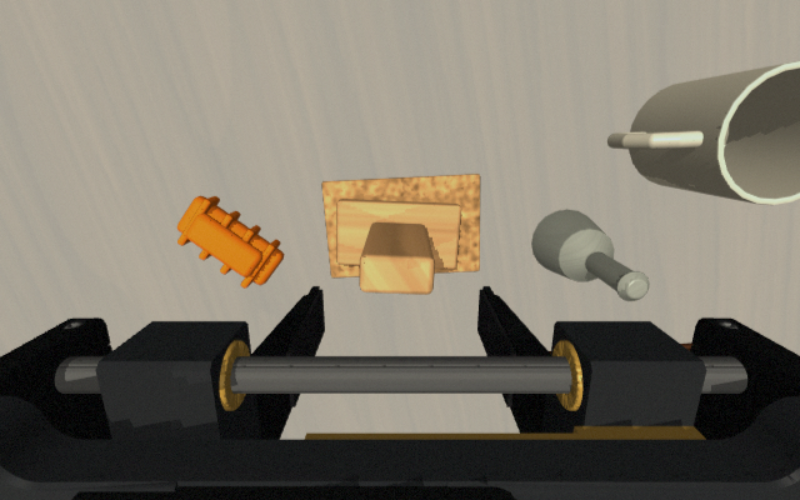

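The handle's top is at (397,274), where predicted, and square to the jaws. The mat's centre is at (402,227). Descending to grip.

>>> {"name": "drive_tool", "arguments": {
  "moves": [
    [[-0.5, 0, 0, 1, 0], [-0.5, 0, 0, 1, 0], [-0.5, 0, 0, 1, 0], [-0.5, 0, 0, 1, 0], [-0.5, 0, 0, 0.65, 0]]
  ]
}}

```text
time: 15.3
position: [0.4576, 0.3381, 0.0816]
ee_rot: [[0.215, 0.977, -0.002], [0.977, -0.215, -0.001], [-0.002, -0.001, -1.0]]
force: [-0.3, 0.1, -1.1]
gripper_width: 0.0715
grasp_force: 0.0
```

>>> {"name": "drive_tool", "arguments": {
  "moves": [
    [[1, 0, 0, 0, 0], [1, 0, 0, 0, 0], [1, 0, 0, 0, 0], [1, 0, 0, 0, 0], [1, 0, 0, 0, 0]]
  ]
}}

```text
time: 15.72
position: [0.4584, 0.3402, 0.0852]
ee_rot: [[0.214, 0.977, 0.001], [0.977, -0.214, 0.001], [0.002, 0.001, -1.0]]
force: [-1.0, 0.6, 1.3]
gripper_width: 0.0442
grasp_force: 29.8
```

>>> {"name": "drive_tool", "arguments": {
  "moves": [
    [[1, 0, 0, 0, 0], [1, 0, 0, 0, 0], [1, 0, 0, 0, 0]]
  ]
}}

```text
time: 15.97
position: [0.4584, 0.3402, 0.0852]
ee_rot: [[0.213, 0.977, 0.001], [0.977, -0.213, 0.001], [0.001, 0.001, -1.0]]
force: [-2.2, -0.2, 6.1]
gripper_width: 0.0446
grasp_force: 29.8
```

>>> {"name": "drive_tool", "arguments": {
  "moves": [
    [[1, 0, 0, -1, 0], [1, 0, 0, -1, 0], [1, 0, 0, -1, 0], [1, 0, 0, -1, 0], [1, 0, 0, 0, 0]]
  ]
}}

```text
time: 16.38
position: [0.4599, 0.3411, 0.168]
ee_rot: [[0.213, 0.977, 0.007], [0.977, -0.213, 0.004], [0.005, 0.006, -1.0]]
force: [1.8, 1.2, -0.7]
gripper_width: 0.0441
grasp_force: 29.8
```

```bash
python3 - <<'E'
from h import *
o=get_obs();print(o["position"],yaw(o),o["gripper_width"],o["grasp_force"])
u=np.array([.163,.9866]);v=np.array([.9866,-.163])
for r in(.085,-.083): plan(*(u*(.096+r)+v*.570),.17,1.407)
t=camera_params("top");im=snap("top","pics/top4.png");topq(im,t,.05,(0,130,110),(14,255,255),60)
E
```

```text
[0.45992954 0.3410857  0.1680189 ] 1.3560291212088702 0.044076457689816786 29.780359268188477
turn -0.64  x -11.52 y 8.59 z -0.10
turn -0.64  x -19.92 y 8.59 z -0.10
px [133. 161.] ctr [710.1 622.9] size [131.9 124.7] edge 0.643 rad mod pi/2
px [349. 214.] ctr [593.9 107.9] size [41.  83.6] edge 0.021 rad mod pi/2
px [380. 222.] ctr [577.8  38.2] size [40.8 37.3] edge 0.021 rad mod pi/2
px [421. 227.] ctr [569.7 -56.6] size [49.3 88.9] edge 0.022 rad mod pi/2
px [450. 234.] ctr [ 552.5 -123. ] size [36.3 43.1] edge 1.393 rad mod pi/2
```

>>> {"name": "drive_tool", "arguments": {
  "moves": [
    [[1, 0, 0, -0.5, -0.64], [1, -0.96, 0.72, 0, 0], [1, -0.96, 0.72, 0, 0], [1, -0.96, 0.72, 0, 0], [1, -0.96, 0.72, 0, 0]]
  ]
}}

```text
time: 16.85
position: [0.5012, 0.2533, 0.1709]
ee_rot: [[0.162, 0.987, -0.003], [0.987, -0.162, -0.001], [-0.002, -0.003, -1.0]]
force: [1.4, -0.6, -2.7]
gripper_width: 0.0439
grasp_force: 29.9
```

>>> {"name": "drive_tool", "arguments": {
  "moves": [
    [[1, -0.96, 0.72, 0, 0], [1, -0.96, 0.72, 0, 0], [1, -0.96, 0.72, 0, 0], [1, -0.96, 0.72, 0, 0], [1, -0.96, 0.72, 0, 0]]
  ]
}}

```text
time: 17.27
position: [0.5566, 0.1468, 0.1708]
ee_rot: [[0.163, 0.987, -0.003], [0.987, -0.163, -0.001], [-0.001, -0.003, -1.0]]
force: [1.1, 0.3, -2.5]
gripper_width: 0.044
grasp_force: 29.9
```

>>> {"name": "drive_tool", "arguments": {
  "moves": [
    [[1, -0.96, 0.72, 0, 0], [1, -0.96, 0.72, 0, 0], [1, -0.96, 0.68, 0, 0], [1, 0, 0, 0.4, 0], [1, 0, 0, 0.4, 0]]
  ]
}}

```text
time: 17.68
position: [0.5895, 0.0834, 0.1554]
ee_rot: [[0.165, 0.986, -0.002], [0.986, -0.165, 0.0], [-0.0, -0.002, -1.0]]
force: [-1.1, -0.2, -2.3]
gripper_width: 0.0437
grasp_force: 29.9
```

>>> {"name": "drive_tool", "arguments": {
  "moves": [
    [[1, 0, 0, 0.2, 0], [1, 0, 0, 0.1, 0], [1, 0, 0, 0.1, 0], [1, 0, 0, 0.1, 0], [1, 0, 0, 0, 0]]
  ]
}}

```text
time: 18.1
position: [0.5896, 0.0851, 0.1474]
ee_rot: [[0.162, 0.987, -0.0], [0.987, -0.162, 0.0], [0.0, -0.0, -1.0]]
force: [-0.3, -0.2, -2.0]
gripper_width: 0.0438
grasp_force: 29.9
```

>>> {"name": "drive_tool", "arguments": {
  "moves": [
    [[1, 0, 0, 0.1, 0], [1, 0, 0, 0.1, 0], [1, 0, 0, 0.1, 0], [1, 0, 0, 0.1, 0], [1, 0, 0, 0, 0]]
  ]
}}

```text
time: 18.52
position: [0.5894, 0.0843, 0.1388]
ee_rot: [[0.163, 0.987, -0.001], [0.987, -0.163, -0.0], [-0.0, -0.001, -1.0]]
force: [-0.5, -0.1, -3.6]
gripper_width: 0.0438
grasp_force: 29.9
```

>>> {"name": "drive_tool", "arguments": {
  "moves": [
    [[1, 0, 0, 0.1, 0], [1, 0, 0, 0.1, 0], [1, 0, 0, 0.1, 0], [1, 0, 0, 0, 0]]
  ]
}}

```text
time: 18.85
position: [0.5895, 0.0843, 0.133]
ee_rot: [[0.163, 0.987, -0.001], [0.987, -0.163, -0.0], [-0.0, -0.001, -1.0]]
force: [-0.1, -0.0, -2.5]
gripper_width: 0.0439
grasp_force: 29.9
```

>>> {"name": "drive_tool", "arguments": {
  "moves": [
    [[1, 0, 0, 0.1, 0], [1, 0, 0, 0.1, 0], [1, 0, 0, 0, 0]]
  ]
}}

```text
time: 19.1
position: [0.5904, 0.0844, 0.1312]
ee_rot: [[0.163, 0.987, 0.001], [0.987, -0.163, 0.0], [0.0, 0.001, -1.0]]
force: [-1.4, -0.1, 4.2]
gripper_width: 0.0438
grasp_force: 29.9
```

```bash
python3 - <<'E'
from h import *
snap("side","pics/side5.png")
im=cv2.imread("pics/side5.png")[170:330,270:490];cv2.imwrite("pics/side5c.png",cv2.resize(im,None,fx=3,fy=3))
E
```

```text
(no output)
```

View pics/side5c.png

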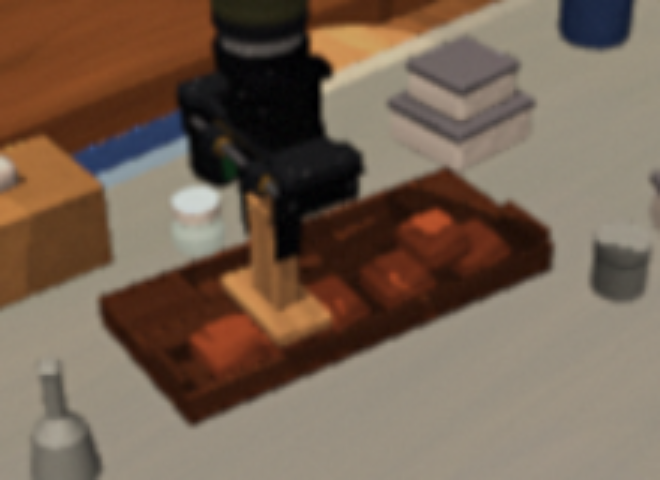

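The tamper is down at stone-top height (underside about 0.050 m) and the left stone is seated. The right-hand stone, at (430,225), still sits high.

>>> {"name": "drive_tool", "arguments": {
  "moves": [
    [[1, 0, 0, 0.1, 0], [1, 0, 0, 0, 0], [1, 0, 0, -1, 0], [1, 0, 0, -1, 0], [1, 0, 0, -0.6, 0]]
  ]
}}

```text
time: 19.57
position: [0.5906, 0.0845, 0.1814]
ee_rot: [[0.163, 0.987, 0.002], [0.987, -0.163, 0.0], [0.001, 0.002, -1.0]]
force: [0.2, 0.9, -2.2]
gripper_width: 0.0437
grasp_force: 29.9
```

>>> {"name": "drive_tool", "arguments": {
  "moves": [
    [[1, -1, 0, 0, 0], [1, -1, 0, 0, 0], [1, -1, 0, 0, 0], [1, -1, 0, 0, 0], [1, -1, 0, 0, 0]]
  ]
}}

```text
time: 19.98
position: [0.5733, -0.0151, 0.1792]
ee_rot: [[0.163, 0.987, -0.0], [0.987, -0.163, 0.0], [0.0, -0.0, -1.0]]
force: [0.9, -0.0, -2.7]
gripper_width: 0.0438
grasp_force: 30.0
```

>>> {"name": "drive_tool", "arguments": {
  "moves": [
    [[1, -1, 0, 0, 0], [1, -1, 0, 0, 0], [1, -1, 0, 0, 0], [1, -0.4, 0, 0.2, 0], [1, 0, 0, 0.4, 0]]
  ]
}}

```text
time: 20.4
position: [0.563, -0.0828, 0.1682]
ee_rot: [[0.165, 0.986, 0.002], [0.986, -0.165, -0.001], [-0.0, 0.002, -1.0]]
force: [-0.1, -0.3, -2.0]
gripper_width: 0.0439
grasp_force: 29.9
```

>>> {"name": "drive_tool", "arguments": {
  "moves": [
    [[1, 0, 0, 0.15, 0], [1, 0, 0, 0.15, 0], [1, 0, 0, 0.15, 0], [1, 0, 0, 0.15, 0], [1, 0, 0, 0, 0]]
  ]
}}

```text
time: 20.82
position: [0.5624, -0.0806, 0.155]
ee_rot: [[0.162, 0.987, -0.001], [0.987, -0.162, 0.0], [0.0, -0.001, -1.0]]
force: [-0.6, 0.5, -1.8]
gripper_width: 0.0434
grasp_force: 30.0
```

>>> {"name": "drive_tool", "arguments": {
  "moves": [
    [[1, 0, 0, 0.1, 0], [1, 0, 0, 0.1, 0], [1, 0, 0, 0.1, 0], [1, 0, 0, 0.1, 0], [1, 0, 0, 0, 0]]
  ]
}}

```text
time: 21.23
position: [0.5624, -0.0813, 0.1473]
ee_rot: [[0.163, 0.987, -0.0], [0.987, -0.163, 0.0], [0.0, -0.0, -1.0]]
force: [-0.2, -0.2, -0.2]
gripper_width: 0.0437
grasp_force: 30.0
```

>>> {"name": "drive_tool", "arguments": {
  "moves": [
    [[1, 0, 0, 0.1, 0], [1, 0, 0, 0.1, 0], [1, 0, 0, 0.1, 0], [1, 0, 0, 0, 0]]
  ]
}}

```text
time: 21.57
position: [0.5618, -0.0812, 0.1405]
ee_rot: [[0.163, 0.987, -0.002], [0.987, -0.163, 0.0], [0.0, -0.002, -1.0]]
force: [0.0, 0.2, -2.8]
gripper_width: 0.0439
grasp_force: 30.0
```

>>> {"name": "drive_tool", "arguments": {
  "moves": [
    [[1, 0, 0, 0.1, 0], [1, 0, 0, 0.1, 0], [1, 0, 0, 0.1, 0], [1, 0, 0, 0, 0]]
  ]
}}

```text
time: 21.9
position: [0.5621, -0.0813, 0.1349]
ee_rot: [[0.163, 0.987, -0.001], [0.987, -0.163, 0.0], [0.0, -0.001, -1.0]]
force: [0.3, -0.3, -3.5]
gripper_width: 0.044
grasp_force: 30.0
```

>>> {"name": "drive_tool", "arguments": {
  "moves": [
    [[1, 0, 0, 0.1, 0], [1, 0, 0, 0.1, 0], [1, 0, 0, 0, 0]]
  ]
}}

```text
time: 22.15
position: [0.5625, -0.0814, 0.1314]
ee_rot: [[0.163, 0.987, -0.0], [0.987, -0.163, 0.0], [-0.0, -0.0, -1.0]]
force: [0.1, 0.4, -2.5]
gripper_width: 0.0436
grasp_force: 30.0
```

>>> {"name": "drive_tool", "arguments": {
  "moves": [
    [[1, 0, 0, 0.1, 0], [1, 0, 0, 0, 0], [1, 0, 0, 0, 0]]
  ]
}}

```text
time: 22.4
position: [0.5629, -0.0815, 0.1312]
ee_rot: [[0.163, 0.987, 0.001], [0.987, -0.163, -0.0], [-0.0, 0.001, -1.0]]
force: [-2.8, 1.0, 5.6]
gripper_width: 0.0438
grasp_force: 30.0
```

>>> {"name": "drive_tool", "arguments": {
  "moves": [
    [[1, 0, 0, 0.06, 0], [1, 0, 0, 0.06, 0], [1, 0, 0, 0, 0], [1, 0, 0, 0, 0]]
  ]
}}

```text
time: 22.73
position: [0.5631, -0.0815, 0.1312]
ee_rot: [[0.163, 0.987, 0.001], [0.987, -0.163, -0.0], [-0.0, 0.001, -1.0]]
force: [-7.6, 1.7, 16.1]
gripper_width: 0.0442
grasp_force: 30.0
```

```bash
python3 - <<'E'
from h import *
snap("side","pics/side6.png")
im=cv2.imread("pics/side6.png")[170:330,270:490];cv2.imwrite("pics/side6c.png",cv2.resize(im,None,fx=3,fy=3))
E
```

```text
(no output)
```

View pics/side6c.png

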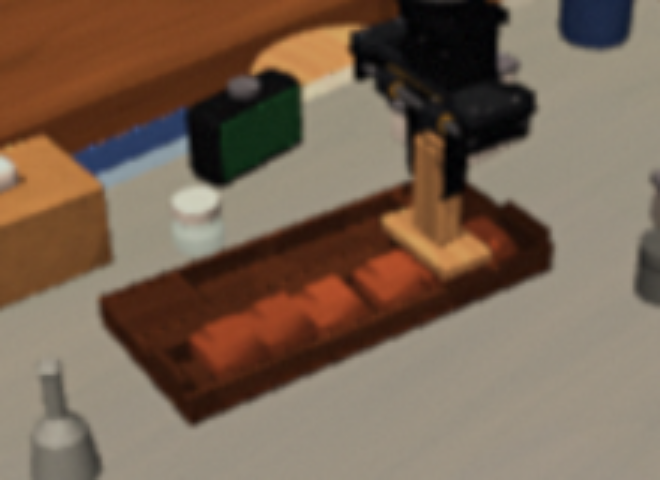

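All six stones look level, with 16 N on the last one. The canister has moved, and now shows at the right edge, (655,255). Returning the tamper.

>>> {"name": "drive_tool", "arguments": {
  "moves": [
    [[1, 0, 0, -0.5, 0], [1, 0, 0, -1, 0], [1, 0, 0, -1, 0], [1, 0.5, -0.2, -0.8, 0], [1, 1, -0.42, 0, 0]]
  ]
}}

```text
time: 23.2
position: [0.5578, -0.0513, 0.1976]
ee_rot: [[0.166, 0.986, 0.008], [0.986, -0.166, -0.002], [-0.001, 0.008, -1.0]]
force: [1.4, 1.3, -1.0]
gripper_width: 0.0439
grasp_force: 30.0
```

>>> {"name": "drive_tool", "arguments": {
  "moves": [
    [[1, 1, -0.42, 0, 0], [1, 1, -0.42, 0, 0], [1, 1, -0.42, 0, 0], [1, 1, -0.42, 0, 0], [1, 1, -0.42, 0, 0]]
  ]
}}

```text
time: 23.62
position: [0.5296, 0.0567, 0.1928]
ee_rot: [[0.163, 0.987, 0.0], [0.987, -0.163, 0.0], [0.0, 0.0, -1.0]]
force: [0.2, 0.0, -2.7]
gripper_width: 0.0441
grasp_force: 30.0
```

>>> {"name": "drive_tool", "arguments": {
  "moves": [
    [[1, 1, -0.42, 0, 0], [1, 1, -0.42, 0, 0], [1, 1, -0.42, 0, 0], [1, 1, -0.42, 0, 0], [1, 1, -0.42, 0, 0]]
  ]
}}

```text
time: 24.03
position: [0.5045, 0.1623, 0.1928]
ee_rot: [[0.163, 0.987, 0.0], [0.987, -0.163, 0.0], [0.0, 0.0, -1.0]]
force: [-0.4, -0.4, -2.0]
gripper_width: 0.0435
grasp_force: 30.0
```

>>> {"name": "drive_tool", "arguments": {
  "moves": [
    [[1, 1, -0.42, 0, 0], [1, 1, -0.42, 0, 0], [1, 1, -0.42, 0, 0], [1, 1, -0.42, 0, 0], [1, 1, -0.42, 0, 0]]
  ]
}}

```text
time: 24.45
position: [0.4793, 0.2678, 0.1928]
ee_rot: [[0.163, 0.987, -0.0], [0.987, -0.163, 0.0], [-0.0, -0.0, -1.0]]
force: [0.1, -1.1, -2.7]
gripper_width: 0.0438
grasp_force: 30.0
```

>>> {"name": "drive_tool", "arguments": {
  "moves": [
    [[1, 1, -0.42, 0, 0], [1, 1, -0.42, 0, 0], [1, 1, -0.42, 0, 0], [1, 0.5, -0.2, 0, 0], [1, 0, 0, 0, 0]]
  ]
}}

```text
time: 24.87
position: [0.4617, 0.3422, 0.1928]
ee_rot: [[0.161, 0.987, -0.0], [0.987, -0.161, 0.0], [0.0, -0.0, -1.0]]
force: [0.6, -0.8, -1.8]
gripper_width: 0.0438
grasp_force: 30.0
```

```bash
python3 - <<'E'
from h import *
plan(.461,.341,.088)
E
```

```text
turn -0.00  x -0.06 y -0.03 z 5.24
```

>>> {"name": "drive_tool", "arguments": {
  "moves": [
    [[1, 0, 0, 1, 0], [1, 0, 0, 1, 0], [1, 0, 0, 1, 0], [1, 0, 0, 1, 0], [1, 0, 0, 0.8, 0]]
  ]
}}

```text
time: 25.28
position: [0.4621, 0.3391, 0.0954]
ee_rot: [[0.164, 0.987, -0.001], [0.987, -0.164, -0.001], [-0.002, -0.001, -1.0]]
force: [0.5, 0.6, -1.8]
gripper_width: 0.0437
grasp_force: 30.0
```

>>> {"name": "drive_tool", "arguments": {
  "moves": [
    [[1, 0, 0, 0.3, 0], [1, 0, 0, 0.2, 0], [1, 0, 0, 0.07, 0], [1, 0, 0, 0, 0], [1, 0, 0, 0, 0]]
  ]
}}

```text
time: 25.7
position: [0.4633, 0.3409, 0.0872]
ee_rot: [[0.163, 0.987, 0.002], [0.987, -0.163, 0.001], [0.001, 0.002, -1.0]]
force: [0.7, -0.1, -2.1]
gripper_width: 0.0437
grasp_force: 30.0
```

>>> {"name": "drive_tool", "arguments": {
  "moves": [
    [[1, 0, 0, 0.1, 0], [-0.3, 0, 0, 0, 0], [-0.5, 0, 0, 0, 0], [-0.5, 0, 0, 0, 0], [-0.5, 0, 0, 0, 0]]
  ]
}}

```text
time: 26.12
position: [0.4627, 0.3409, 0.0845]
ee_rot: [[0.163, 0.987, 0.001], [0.987, -0.163, 0.001], [0.001, 0.001, -1.0]]
force: [0.2, 0.2, -0.6]
gripper_width: 0.0654
grasp_force: 0.0
```

>>> {"name": "drive_tool", "arguments": {
  "moves": [
    [[-0.5, 0, 0, 0, 0], [-0.5, 0, 0, -0.5, 0], [-0.5, 0, 0, -1, 0], [-0.5, 0, 0, -1, 0], [-0.5, 0, 0, -1, 0]]
  ]
}}

```text
time: 26.53
position: [0.4623, 0.3406, 0.1552]
ee_rot: [[0.163, 0.987, -0.0], [0.987, -0.163, -0.0], [-0.0, -0.0, -1.0]]
force: [0.9, 0.4, 0.1]
gripper_width: 0.0716
grasp_force: 0.0
```

>>> {"name": "drive_tool", "arguments": {
  "moves": [
    [[-0.2, 0, 0, -1, 0], [-0.2, -0.2, 1, -1, 0], [-0.2, -0.2, 1, 0, 0], [-0.2, -0.2, 1, 0, 0], [-0.2, -0.2, 1, 0, 0]]
  ]
}}

```text
time: 26.95
position: [0.5398, 0.3117, 0.1957]
ee_rot: [[0.163, 0.987, 0.002], [0.987, -0.163, 0.001], [0.001, 0.002, -1.0]]
force: [0.9, -0.0, 0.3]
gripper_width: 0.0572
grasp_force: 0.0
```

```bash
python3 - <<'E'
from h import *
import pickle
o=get_obs();p=camera_params("wrist");pickle.dump(p,open("w5.pkl","wb"));snap("wrist","pics/w5.png")
print(o["position"],yaw(o))
p4=pickle.load(open("w4.pkl","rb"));p3=pickle.load(open("w3.pkl","rb"))
print(tri(p3,np.array([599,100])/1.25,p4,np.array([633,286])/1.25), atz(p4,np.array([633,286])/1.25,.112))
print("predict bell top px",proj(p,(.594,.300,.112))*1.25)
E
```

```text
[0.53984537 0.31174518 0.19573869] 1.4073267974860657
(array([0.59221432, 0.30196406, 0.11136933]), np.float64(4.8432423946248644e-05)) [0.59185734 0.30229006 0.112     ]
predict bell top px [485.34579393 267.07124817]
```

View pics/w5.png

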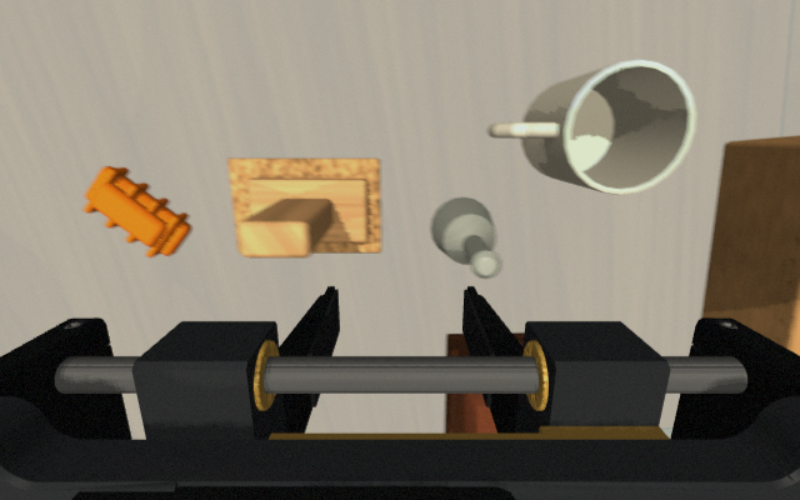

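The tamper stands centred on its mat. The bell's top is at (486,264), and triangulation puts it 111 mm high.

>>> {"name": "drive_tool", "arguments": {
  "moves": [
    [[-0.2, -0.03, 1, 0, 0], [-0.2, -0.03, 1, 0, 0], [-0.2, 0, 0.68, 0, 0], [-0.2, 0, 0, 1, 0], [-0.2, 0, 0, 1, 0]]
  ]
}}

```text
time: 27.42
position: [0.5934, 0.3022, 0.1561]
ee_rot: [[0.164, 0.986, 0.004], [0.986, -0.164, 0.002], [0.003, 0.004, -1.0]]
force: [-0.5, -0.2, -0.8]
gripper_width: 0.0574
grasp_force: 0.0
```

>>> {"name": "drive_tool", "arguments": {
  "moves": [
    [[-0.2, 0, 0, 1, 0], [-0.2, 0, 0, 1, 0], [-0.2, 0, 0, 1, 0], [-0.2, 0, 0, 0.75, 0], [-0.2, 0, 0, 0, 0]]
  ]
}}

```text
time: 27.83
position: [0.5888, 0.301, 0.0749]
ee_rot: [[0.163, 0.987, -0.006], [0.987, -0.163, -0.003], [-0.004, -0.006, -1.0]]
force: [0.3, 0.5, -0.5]
gripper_width: 0.0569
grasp_force: 0.0
```

>>> {"name": "drive_tool", "arguments": {
  "moves": [
    [[1, 0, 0, 0, 0], [1, 0, 0, 0, 0], [1, 0, 0, 0, 0], [1, 0, 0, 0, 0], [1, 0, 0, 0, 0]]
  ]
}}

```text
time: 28.25
position: [0.5921, 0.3022, 0.0803]
ee_rot: [[0.163, 0.987, 0.002], [0.987, -0.163, 0.001], [0.001, 0.002, -1.0]]
force: [-0.7, 0.1, -0.4]
gripper_width: 0.0296
grasp_force: 0.0
```

>>> {"name": "drive_tool", "arguments": {
  "moves": [
    [[1, 0, 0, 0, 0], [1, 0, 0, 0, 0], [1, 0, 0, 0, 0], [1, 0, 0, 0, 0]]
  ]
}}

```text
time: 28.58
position: [0.5919, 0.3019, 0.0795]
ee_rot: [[0.163, 0.987, 0.001], [0.987, -0.163, 0.0], [0.001, 0.001, -1.0]]
force: [0.6, -0.5, 2.1]
gripper_width: 0.0164
grasp_force: 30.0
```

>>> {"name": "drive_tool", "arguments": {
  "moves": [
    [[1, 0, 0, -1, 0], [1, 0, 0, -1, 0], [1, 0, 0, -1, 0], [1, 0, 0, -1, 0], [1, 0, 0, 0, 0]]
  ]
}}

```text
time: 29.0
position: [0.5933, 0.3027, 0.1632]
ee_rot: [[0.163, 0.987, 0.006], [0.987, -0.163, 0.003], [0.004, 0.006, -1.0]]
force: [1.3, 0.7, -1.6]
gripper_width: 0.0165
grasp_force: 30.0
```

```bash
python3 - <<'E'
from h import *
o=get_obs();print(o["position"],o["gripper_width"],o["grasp_force"],o["force"])
u=np.array([.163,.9866]);v=np.array([.9866,-.163])
plan(*(u*(.0955+.08)+v*.659),.092)
E
```

```text
[0.59328206 0.3027449  0.16319362] 0.01651293315723891 29.999743377557024 [ 1.26512209  0.65556979 -1.5930774 ]
turn -0.00  x -11.00 y 6.15 z 3.56
```

>>> {"name": "drive_tool", "arguments": {
  "moves": [
    [[1, -1, 0.56, 0, 0], [1, -1, 0.56, 0, 0], [1, -1, 0.56, 0, 0], [1, -1, 0.56, 0, 0], [1, -1, 0.56, 0, 0]]
  ]
}}

```text
time: 29.42
position: [0.6293, 0.193, 0.1562]
ee_rot: [[0.163, 0.987, -0.003], [0.987, -0.163, -0.001], [-0.001, -0.003, -1.0]]
force: [-0.2, 0.7, -3.3]
gripper_width: 0.0161
grasp_force: 30.0
```

>>> {"name": "drive_tool", "arguments": {
  "moves": [
    [[1, -1, 0.56, 0, 0], [1, -1, 0.56, 0, 0], [1, -1, 0.56, 0, 0], [1, -1, 0.56, 0, 0], [1, -1, 0.56, 0, 0]]
  ]
}}

```text
time: 29.83
position: [0.6683, 0.0851, 0.1561]
ee_rot: [[0.163, 0.987, -0.004], [0.987, -0.163, -0.0], [-0.001, -0.004, -1.0]]
force: [0.5, -0.2, -3.1]
gripper_width: 0.0165
grasp_force: 30.0
```

>>> {"name": "drive_tool", "arguments": {
  "moves": [
    [[1, -1, 0.55, 0, 0], [1, 0, 0, 0.6, 0], [1, 0, 0, 0.6, 0], [1, 0, 0, 0, 0], [1, 0, 0, 0, 0]]
  ]
}}

```text
time: 30.25
position: [0.6747, 0.0657, 0.1315]
ee_rot: [[0.162, 0.987, -0.006], [0.987, -0.162, 0.0], [-0.001, -0.006, -1.0]]
force: [-0.1, 0.0, -2.5]
gripper_width: 0.0165
grasp_force: 30.0
```

```bash
python3 - <<'E'
from h import *
import pickle
u=np.array([.163,.9866]);v=np.array([.9866,-.163])
plan(*(u*(.0955+.08)+v*.659),.0885)
p=camera_params("wrist");pickle.dump(p,open("w6.pkl","wb"));snap("wrist","pics/w6.png")
E
```

```text
turn -0.00  x 0.03 y 0.20 z 2.15
```

View pics/w6.png

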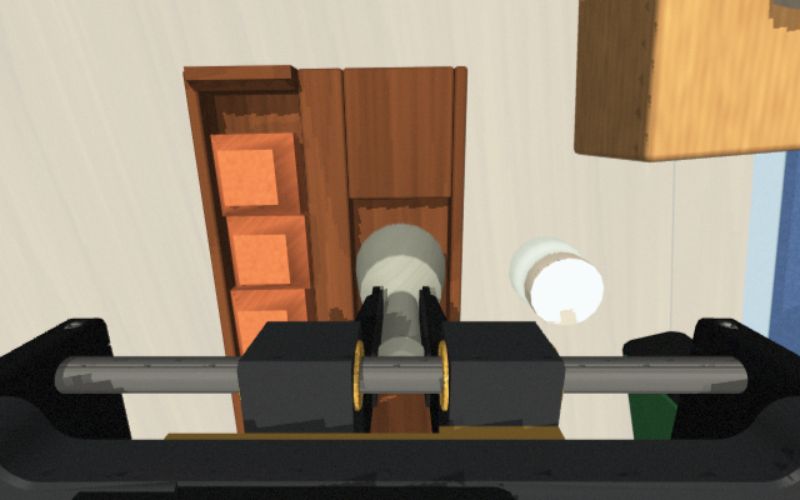

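```bash
python3 - <<'E'
from h import *
import pickle
p=pickle.load(open("w6.pkl","rb"))
u=np.array([.163,.9866]);v=np.array([.9866,-.163])
for q,z in [((352,198),.032),((449,198),.032),((350,150),.032),((463,150),.032),((465,70),.032),((301,100),.032),((357,265),.045),((445,265),.045)]:
    X=atz(p,np.array(q)/1.25,z)[:2];print(q,"u %.4f v %.4f"%(X@u,X@v))
# centre-lines of seen stone tops
for q in [(247,178),(261,258)]:
    X=atz(p,np.array(q)/1.25,.05)[:2];print("stone u %.4f v %.4f"%(X@u,X@v))
o=get_obs();P=np.array(o["position"][:2]);print("tcp u %.4f v %.4f"%(P@u,P@v))
E
```

```text
(352, 198) u 0.2131 v 0.6248
(449, 198) u 0.2133 v 0.6869
(350, 150) u 0.2430 v 0.6245
(463, 150) u 0.2432 v 0.6945
(465, 70) u 0.2889 v 0.6936
(301, 100) u 0.2721 v 0.5959
(357, 265) u 0.1722 v 0.6283
(445, 265) u 0.1724 v 0.6844
stone u 0.2275 v 0.5655
stone u 0.1782 v 0.5691
tcp u 0.1750 v 0.6558
```

>>> {"name": "drive_tool", "arguments": {
  "moves": [
    [[1, 0, 0.07, 0.5, 0], [1, 0, 0, 0.5, 0], [1, 0, 0, 0.5, 0], [1, 0, 0, 0.4, 0], [1, 0, 0, 0, 0]]
  ]
}}

```text
time: 30.72
position: [0.6762, 0.0647, 0.0934]
ee_rot: [[0.163, 0.987, -0.005], [0.987, -0.163, -0.0], [-0.001, -0.005, -1.0]]
force: [-1.2, -0.6, -2.9]
gripper_width: 0.0166
grasp_force: 30.0
```

>>> {"name": "drive_tool", "arguments": {
  "moves": [
    [[1, 0, 0, 0.1, 0], [1, 0, 0, 0.1, 0], [1, 0, 0, 0, 0], [1, 0, 0, 0, 0]]
  ]
}}

```text
time: 31.05
position: [0.6785, 0.0645, 0.0933]
ee_rot: [[0.163, 0.987, 0.001], [0.987, -0.163, 0.0], [0.0, 0.001, -1.0]]
force: [0.4, 0.7, -2.8]
gripper_width: 0.0159
grasp_force: 30.0
```

>>> {"name": "drive_tool", "arguments": {
  "moves": [
    [[1, 0, 0, 0.1, 0], [1, 0, 0, 0.05, 0], [1, 0, 0, 0, 0], [1, 0, 0, 0, 0]]
  ]
}}

```text
time: 31.38
position: [0.6782, 0.0645, 0.0898]
ee_rot: [[0.163, 0.987, -0.0], [0.987, -0.163, 0.0], [0.0, -0.0, -1.0]]
force: [-0.6, -0.2, -1.9]
gripper_width: 0.0163
grasp_force: 30.0
```

>>> {"name": "drive_tool", "arguments": {
  "moves": [
    [[1, 0, 0, 0.05, 0], [1, 0, 0, 0, 0], [1, 0, 0, 0, 0]]
  ]
}}

```text
time: 31.63
position: [0.6782, 0.0645, 0.0888]
ee_rot: [[0.163, 0.987, -0.0], [0.987, -0.163, 0.0], [-0.0, -0.0, -1.0]]
force: [0.5, -0.3, -2.0]
gripper_width: 0.0161
grasp_force: 30.0
```

>>> {"name": "drive_tool", "arguments": {
  "moves": [
    [[0.1, 0, 0, 0, 0], [0.1, 0, 0, 0, 0], [0.1, 0, 0, 0, 0], [0.1, 0, 0, 0, 0], [0.1, 0, 0, -0.5, 0]]
  ]
}}

```text
time: 32.05
position: [0.6769, 0.0645, 0.0971]
ee_rot: [[0.163, 0.987, -0.004], [0.987, -0.163, -0.0], [-0.001, -0.004, -1.0]]
force: [-0.3, -0.4, -0.0]
gripper_width: 0.0412
grasp_force: 0.0
```

>>> {"name": "drive_tool", "arguments": {
  "moves": [
    [[0.1, 0, 0, -1, 0], [0.1, 0, 0, -1, 0], [0.1, 0, 0, -1, 0], [0.1, 0, 0, -1, 0], [0.1, 0, 0, -1, 0]]
  ]
}}

```text
time: 32.47
position: [0.6784, 0.0645, 0.2011]
ee_rot: [[0.163, 0.987, 0.001], [0.987, -0.163, 0.0], [0.0, 0.001, -1.0]]
force: [1.4, 0.4, -0.6]
gripper_width: 0.0429
grasp_force: 0.0
```

>>> {"name": "drive_tool", "arguments": {
  "moves": [
    [[-0.4, -1, -0.44, -0.5, 0], [-0.4, -1, -0.44, -0.5, 0], [-0.4, -1, -0.44, -0.5, 0], [-0.4, -1, -0.44, -0.5, 0], [-0.4, -1, -0.44, -0.5, 0]]
  ]
}}

```text
time: 32.88
position: [0.618, -0.0276, 0.2506]
ee_rot: [[0.163, 0.987, 0.001], [0.987, -0.163, -0.0], [0.0, 0.001, -1.0]]
force: [0.3, -0.3, 0.0]
gripper_width: 0.0656
grasp_force: 0.0
```

>>> {"name": "drive_tool", "arguments": {
  "moves": [
    [[-0.4, -1, -0.44, 0, 0], [-0.4, -1, -0.44, 0, 0], [-0.4, -1, -0.44, 0, 0], [-0.4, -1, -0.44, 0, 0], [-0.4, -1, -0.44, 0, 0]]
  ]
}}

```text
time: 33.3
position: [0.5583, -0.1193, 0.2502]
ee_rot: [[0.163, 0.987, 0.001], [0.987, -0.163, -0.0], [-0.0, 0.002, -1.0]]
force: [-0.0, 0.2, 0.5]
gripper_width: 0.0666
grasp_force: 0.0
```

>>> {"name": "drive_tool", "arguments": {
  "moves": [
    [[-0.4, -1, -0.44, 0, 0], [-0.4, -1, -0.44, 0, 0], [-0.4, -1, -0.44, 0, 0], [-0.4, -1, -0.44, 0, 0], [-0.4, -1, -0.44, 0, 0]]
  ]
}}

```text
time: 33.72
position: [0.4986, -0.2108, 0.2501]
ee_rot: [[0.163, 0.987, 0.001], [0.987, -0.163, -0.001], [-0.001, 0.002, -1.0]]
force: [0.1, -0.2, 0.2]
gripper_width: 0.067
grasp_force: 0.0
```

>>> {"name": "drive_tool", "arguments": {
  "moves": [
    [[-0.4, -1, -0.44, 0, 0], [-0.4, -1, -0.44, 0, 0], [-0.4, -1, -0.44, 0, 0], [-0.4, 0, 0, 0, 0], [-0.4, 0, 0, 0, 0]]
  ]
}}

```text
time: 34.13
position: [0.463, -0.2654, 0.2498]
ee_rot: [[0.165, 0.986, 0.001], [0.986, -0.165, -0.0], [-0.0, 0.001, -1.0]]
force: [-0.1, 0.6, -1.3]
gripper_width: 0.0667
grasp_force: 0.0
```

```bash
python3 - <<'E'
from h import *
import pickle
o=get_obs();print(o["position"],yaw(o),o["gripper_width"])
p=camera_params("wrist");pickle.dump(p,open("w7.pkl","wb"))
w=grab_frame("wrist");t=grab_frame("top");s=grab_frame("side")
cv2.imwrite("pics/w7raw.png",w[:,:,::-1])
C=np.zeros((600,800,3),np.uint8)
C[:400,:640]=w
C[400:600,:400]=cv2.resize(t[100:250,200:500],(400,200))
C[400:600,400:]=cv2.resize(s[130:270,180:460],(400,200))
cv2.imwrite("pics/m7.png",C[:,:,::-1])
E
```

```text
[ 0.46304913 -0.26542346  0.2498375 ] 1.4049160037637547 0.06667983462640638
```

View pics/m7.png

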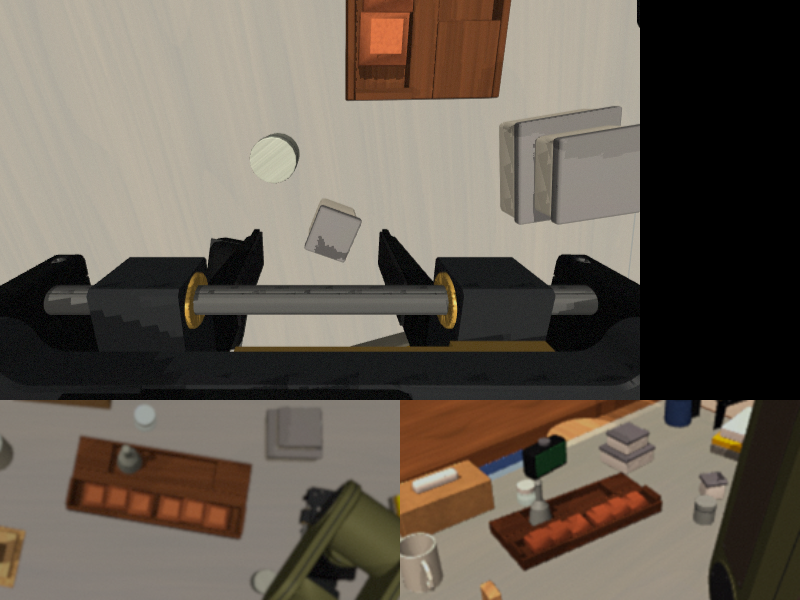

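The mosaic shows the bell standing in the bay and six level stones. In the wrist view the canister's top is at (273,160) and the tub at about (333,233), the tub shifted since the first pictures.

```bash
python3 - <<'E'
from h import *
import pickle
np.set_printoptions(precision=4,suppress=True)
p=pickle.load(open("w7.pkl","rb"));im=cv2.imread("pics/w7raw.png")[:,:,::-1].copy()
hsv=cv2.cvtColor(im,cv2.COLOR_RGB2HSV)
for q in((335,235),(325,225),(340,204),(273,160),(258,160),(200,100),(300,250),(330,250)): print(q,im[q[1],q[0]],hsv[q[1],q[0]])
g=cv2.cvtColor(im,cv2.COLOR_RGB2GRAY).astype(int)
print("row230",g[230,295:370:2]);print("col335",g[190:272:2,335])
print("can row160",g[160,240:310:2]);print("can col273",g[125:195:2,273])
print("can",atz(p,(273,160),.056),"tub pts",[atz(p,q,.056)[:2] for q in((318,206),(361,214),(345,262),(305,248))])
E
```

```text
(335, 235) [146 140 134] [ 15  21 146]
(325, 225) [147 141 132] [ 18  26 147]
(340, 204) [148 138 122] [ 18  45 148]
(273, 160) [195 195 173] [ 30  29 195]
(258, 160) [195 196 173] [ 31  30 196]
(200, 100) [181 175 160] [ 21  30 181]
(300, 250) [177 172 158] [ 22  27 177]
(330, 250) [98 94 90] [15 21 98]
row230 [170 172 176 172 172 173 174 134 103 136 142 140 140 140 141 142 142 142
 139 142 140 141 141 142 139 143 141 140 140 140 140 114 174 173 173 174
 173 172]
col335 [179 177 174 176 178 177 141 141 144 140  77 129 141 140 139 138 143 142
 140 142 140 140 140 141 142 140 140 142 141 125  95  93  93  92  93 162
 177 173 173 175 175]
can row160 [177 175 174 174 174 202 193 193 191 193 195 191 192 185 185 188 191 191
 188 192 190 191 193 191 191 195 197 198  67 108 172 172 173 174 175]
can col273 [173 171 174 172 155  82 181 190 204 197 196 194 198 190 193 188 186 193
 190 192 190 192 191 190 194 195 194 190 189 166 173 173 175 174 173]
can [ 0.417  -0.2354  0.056 ] tub pts [array([ 0.457 , -0.2957]), array([ 0.5043, -0.3133]), array([ 0.4774, -0.3706]), array([ 0.4331, -0.3447])]
```

```bash
python3 - <<'E'
from h import *
import pickle
np.set_printoptions(precision=4,suppress=True)
for f,pk,cx in(("pics/w7raw.png","w7.pkl",(335,235)),("pics/w1.png","w1.pkl",(211,202))):
    p=pickle.load(open(pk,"rb"));im=cv2.resize(cv2.imread(f),(640,400),interpolation=cv2.INTER_AREA)
    hsv=cv2.cvtColor(im,cv2.COLOR_BGR2HSV)
    m=cv2.inRange(hsv,(0,0,85),(179,36,157));m=cv2.morphologyEx(m,cv2.MORPH_OPEN,np.ones((3,3)))
    n,l,st,c=cv2.connectedComponentsWithStats(m);i=l[cx[1],cx[0]]
    pts=cv2.findContours((l==i).astype(np.uint8),0,2)[0][0][:,0,:]
    W=np.array([atz(p,q,.056)[:2] for q in pts],np.float32)*1000
    r=cv2.minAreaRect(W);b=cv2.boxPoints(r);print(i,st[i],r,b.round(1).tolist())
    if pk=="w7.pkl":
        m=cv2.inRange(hsv,(24,0,178),(40,60,255));m=cv2.morphologyEx(m,cv2.MORPH_OPEN,np.ones((3,3)));n,l,st,c=cv2.connectedComponentsWithStats(m);i=l[160,273]
        pts=cv2.findContours((l==i).astype(np.uint8),0,2)[0][0][:,0,:]
        W=np.array([atz(p,q,.056)[:2] for q in pts],np.float32)*1000;print("can",st[i],cv2.minEnclosingCircle(W),cv2.fitEllipse(W))
E
```

```text
7 [ 304  206   58   56 2069] ((467.56085205078125, -332.994140625), (58.31291961669922, 52.99015426635742), 59.62996292114258) [[430.0, -344.79998779296875], [475.70001220703125, -371.5], [505.20001220703125, -321.20001220703125], [459.3999938964844, -294.3999938964844]]
can [ 250  137   46   46 1629] ((416.0048828125, -235.3083953857422), 25.33553695678711) ((416.2106628417969, -235.3068084716797), (48.98743438720703, 49.408409118652344), 143.03872680664062)
0 [     0      0    640    400 252996] ((476.48931884765625, -459.0522766113281), (458.0513610839844, 831.0738525390625), 20.4975643157959) [[116.5, -150.0], [407.5, -928.5], [836.5, -768.0999755859375], [545.5, 10.399999618530273]]
```

The tub measures 58 x 53 mm at z = 0.056, so it matches the text, and so does the canister. The canister was knocked to (0.416, -0.235). Taking the tub first.

>>> {"name": "drive_tool", "arguments": {
  "moves": [
    [[-0.68, 0, 0, 0, 0.91], [-0.68, 0, 0, 0, 0.91], [-0.68, 0, 0, 0, 0.91], [-0.68, 0, 0, 0, 0.91], [-0.68, 0, 0, 0, 0.91]]
  ]
}}

```text
time: 34.7
position: [0.4639, -0.2638, 0.249]
ee_rot: [[0.505, 0.863, 0.0], [0.863, -0.505, 0.0], [0.0, 0.0, -1.0]]
force: [-0.2, -0.1, -1.3]
gripper_width: 0.0793
grasp_force: 0.0
```

>>> {"name": "drive_tool", "arguments": {
  "moves": [
    [[-0.68, -1, 0.7, 0.5, 0], [-0.68, -1, 0.7, 0.5, 0], [-0.68, -0.8, 0.5, 0.5, 0], [-0.68, 0, 0, 1, 0], [-0.68, 0, 0, 1, 0]]
  ]
}}

```text
time: 35.12
position: [0.469, -0.3329, 0.1791]
ee_rot: [[0.504, 0.864, 0.002], [0.864, -0.504, -0.001], [-0.0, 0.002, -1.0]]
force: [0.3, 0.0, -0.2]
gripper_width: 0.08
grasp_force: 0.0
```

>>> {"name": "drive_tool", "arguments": {
  "moves": [
    [[-0.68, 0, 0, 1, 0], [-0.68, 0, 0, 1, 0], [-0.68, 0, 0, 0, 0], [-0.68, 0, 0, 0, 0]]
  ]
}}

```text
time: 35.45
position: [0.4678, -0.3311, 0.1378]
ee_rot: [[0.503, 0.865, -0.002], [0.865, -0.503, 0.002], [0.001, -0.003, -1.0]]
force: [0.5, -0.9, 0.2]
gripper_width: 0.0799
grasp_force: 0.0
```

```bash
python3 - <<'E'
from h import *
plan(.4676,-.333,.046,1.041)
E
```

```text
turn 0.04  x -0.09 y 0.04 z 4.59
```

>>> {"name": "drive_tool", "arguments": {
  "moves": [
    [[-0.68, -0.05, 0, 1, 0], [-0.68, 0, 0, 1, 0], [-0.68, 0, 0, 1, 0], [-0.68, 0, 0, 1, 0], [-0.68, 0, 0, 0.6, 0]]
  ]
}}

```text
time: 35.87
position: [0.468, -0.333, 0.0468]
ee_rot: [[0.503, 0.864, 0.001], [0.864, -0.503, -0.0], [-0.0, 0.001, -1.0]]
force: [-0.7, -0.6, -0.6]
gripper_width: 0.0799
grasp_force: 0.0
```

>>> {"name": "drive_tool", "arguments": {
  "moves": [
    [[1, 0, 0, 0, 0], [1, 0, 0, 0, 0], [1, 0, 0, 0, 0], [1, 0, 0, 0, 0], [1, 0, 0, 0, 0]]
  ]
}}

```text
time: 36.28
position: [0.468, -0.3338, 0.0485]
ee_rot: [[0.504, 0.864, 0.001], [0.864, -0.504, -0.001], [-0.0, 0.002, -1.0]]
force: [-1.2, 0.6, 1.4]
gripper_width: 0.0519
grasp_force: 2.1
```

>>> {"name": "drive_tool", "arguments": {
  "moves": [
    [[1, 0, 0, 0, 0], [1, 0, 0, 0, 0], [1, 0, 0, 0, 0], [1, 0, 0, 0, 0]]
  ]
}}

```text
time: 36.62
position: [0.4681, -0.3338, 0.0485]
ee_rot: [[0.504, 0.864, 0.002], [0.864, -0.504, -0.001], [-0.0, 0.002, -1.0]]
force: [-1.6, 1.9, 6.7]
gripper_width: 0.0519
grasp_force: 30.0
```

>>> {"name": "drive_tool", "arguments": {
  "moves": [
    [[1, 0, 0, -1, -0.91], [1, 0, 0, -1, -0.91], [1, 0, 0, -1, -0.91], [1, 0, 0, -1, -0.91], [1, 0, 0, -1, -0.91]]
  ]
}}

```text
time: 37.03
position: [0.4671, -0.333, 0.1474]
ee_rot: [[0.16, 0.987, -0.0], [0.987, -0.16, 0.0], [0.0, -0.0, -1.0]]
force: [0.0, 0.2, -0.3]
gripper_width: 0.052
grasp_force: 30.0
```

```bash
python3 - <<'E'
from h import *
o=get_obs();print(o["position"],yaw(o),o["gripper_width"],o["grasp_force"])
u=np.array([.163,.9866]);v=np.array([.9866,-.163])
for r in(.012,-.06): plan(*(u*(.0955+r)+v*.6575),.1,1.407)
E
```

```text
[ 0.46709748 -0.33300401  0.14739924] 1.4105176036276252 0.05202207396323845 29.998433589935303
turn 0.04  x 18.00 y 7.12 z 2.37
turn 0.04  x 14.40 y 7.12 z 2.37
```

>>> {"name": "drive_tool", "arguments": {
  "moves": [
    [[1, 1, 0.5, 0, 0.04], [1, 1, 0.5, 0, 0], [1, 1, 0.5, 0, 0], [1, 1, 0.5, 0, 0], [1, 1, 0.5, 0, 0]]
  ]
}}

```text
time: 37.45
position: [0.5335, -0.2419, 0.1466]
ee_rot: [[0.167, 0.986, -0.0], [0.986, -0.167, 0.0], [0.0, -0.0, -1.0]]
force: [0.6, -1.2, -1.0]
gripper_width: 0.0515
grasp_force: 30.0
```

>>> {"name": "drive_tool", "arguments": {
  "moves": [
    [[1, 1, 0.5, 0, 0], [1, 1, 0.5, 0, 0], [1, 1, 0.5, 0, 0], [1, 1, 0.5, 0, 0], [1, 1, 0.5, 0, 0]]
  ]
}}

```text
time: 37.87
position: [0.5995, -0.1515, 0.1464]
ee_rot: [[0.166, 0.986, -0.0], [0.986, -0.166, 0.0], [0.0, -0.0, -1.0]]
force: [0.1, -0.5, -1.9]
gripper_width: 0.0515
grasp_force: 30.0
```

>>> {"name": "drive_tool", "arguments": {
  "moves": [
    [[1, 1, 0.5, 0, 0], [1, 1, 0.5, 0, 0], [1, 1, 0.6, 0, 0], [1, 0.9, 0.5, 0, 0], [1, 0, 0, 0, 0]]
  ]
}}

```text
time: 38.28
position: [0.6551, -0.0798, 0.1465]
ee_rot: [[0.163, 0.987, 0.001], [0.987, -0.163, 0.001], [0.001, 0.001, -1.0]]
force: [-0.3, 0.3, -1.2]
gripper_width: 0.052
grasp_force: 30.0
```

>>> {"name": "drive_tool", "arguments": {
  "moves": [
    [[1, 0, 0, 0.7, 0], [1, 0, 0, 0.7, 0], [1, 0, 0, 0.7, 0], [1, 0, 0, 0, 0], [1, 0, 0, 0, 0]]
  ]
}}

```text
time: 38.7
position: [0.6515, -0.083, 0.1019]
ee_rot: [[0.167, 0.986, -0.005], [0.986, -0.167, 0.001], [0.0, -0.005, -1.0]]
force: [0.4, 0.5, -0.9]
gripper_width: 0.0518
grasp_force: 30.0
```

```bash
python3 - <<'E'
from h import *
u=np.array([.163,.9866]);v=np.array([.9866,-.163])
plan(*(u*(.0955-.07)+v*.6575),.0575,1.407)
import pickle
p=camera_params("wrist");im=grab_frame("wrist")
cv2.imwrite("pics/w8.png",im[:,:,::-1])
pickle.dump(p,open("w8.pkl","wb"))
E
```

```text
turn -0.05  x 0.06 y 0.06 z 2.22
```

>>> {"name": "drive_tool", "arguments": {
  "moves": [
    [[1, 0.05, 0.05, 0.5, 0], [1, 0, 0, 0.5, 0], [1, 0, 0, 0.5, 0], [1, 0, 0, 0.4, 0], [1, 0, 0, 0, 0]]
  ]
}}

```text
time: 39.17
position: [0.6528, -0.0814, 0.0637]
ee_rot: [[0.166, 0.986, -0.005], [0.986, -0.166, 0.001], [0.0, -0.005, -1.0]]
force: [-0.6, 0.4, -1.3]
gripper_width: 0.0523
grasp_force: 30.0
```

>>> {"name": "drive_tool", "arguments": {
  "moves": [
    [[1, 0, 0, 0.1, 0], [1, 0, 0, 0.1, 0], [1, 0, 0, 0, 0], [1, 0, 0, 0, 0]]
  ]
}}

```text
time: 39.5
position: [0.655, -0.0818, 0.0632]
ee_rot: [[0.166, 0.986, 0.001], [0.986, -0.166, -0.0], [-0.0, 0.001, -1.0]]
force: [0.2, 0.0, 0.0]
gripper_width: 0.0517
grasp_force: 30.0
```

>>> {"name": "drive_tool", "arguments": {
  "moves": [
    [[1, 0, 0, 0.1, 0], [1, 0, 0, 0.1, 0], [1, 0, 0, 0, 0], [1, 0, 0, 0, 0]]
  ]
}}

```text
time: 39.83
position: [0.6545, -0.0818, 0.0587]
ee_rot: [[0.166, 0.986, -0.0], [0.986, -0.166, 0.0], [0.0, -0.0, -1.0]]
force: [0.4, -0.5, -0.7]
gripper_width: 0.0515
grasp_force: 30.0
```

>>> {"name": "drive_tool", "arguments": {
  "moves": [
    [[1, 0, 0, 0.1, 0], [1, 0, 0, 0.05, 0], [1, 0, 0, 0, 0], [1, 0, 0, 0, 0]]
  ]
}}

```text
time: 40.17
position: [0.6551, -0.0819, 0.0565]
ee_rot: [[0.166, 0.986, 0.001], [0.986, -0.166, -0.0], [0.0, 0.001, -1.0]]
force: [-0.9, 0.4, 4.3]
gripper_width: 0.0519
grasp_force: 30.0
```

>>> {"name": "drive_tool", "arguments": {
  "moves": [
    [[-0.5, 0, 0, -0.05, 0], [-0.5, 0, 0, 0, 0], [-0.5, 0, 0, 0, 0], [-0.5, 0, 0, 0, 0], [-0.5, 0, 0, -0.3, 0]]
  ]
}}

```text
time: 40.58
position: [0.6535, -0.0816, 0.0613]
ee_rot: [[0.166, 0.986, -0.003], [0.986, -0.166, 0.001], [0.0, -0.003, -1.0]]
force: [-0.5, 0.2, -0.0]
gripper_width: 0.0706
grasp_force: 0.0
```

>>> {"name": "drive_tool", "arguments": {
  "moves": [
    [[-0.5, 0, 0, -1, 0], [-0.5, 0, 0, -1, 0], [-0.5, 0, 0, -1, 0], [-0.5, 0, 0, -1, 0], [-0.5, 0, 0, -1, 0]]
  ]
}}

```text
time: 41.0
position: [0.6546, -0.0818, 0.1642]
ee_rot: [[0.166, 0.986, 0.0], [0.986, -0.166, -0.0], [-0.0, 0.0, -1.0]]
force: [-0.1, 0.1, -0.3]
gripper_width: 0.0717
grasp_force: 0.0
```

>>> {"name": "drive_tool", "arguments": {
  "moves": [
    [[-0.68, -0.9, -1, -0.5, 0], [-0.68, -0.9, -1, -0.5, 0], [-0.68, -0.9, -1, -0.5, 0], [-0.68, -0.9, -1, -0.5, 0], [-0.68, -0.9, -1, 0, 0]]
  ]
}}

```text
time: 41.42
position: [0.5412, -0.1548, 0.2059]
ee_rot: [[0.166, 0.986, 0.004], [0.986, -0.166, -0.002], [-0.001, 0.004, -1.0]]
force: [-0.1, -0.8, 1.0]
gripper_width: 0.0799
grasp_force: 0.0
```

>>> {"name": "drive_tool", "arguments": {
  "moves": [
    [[-0.68, -0.9, -1, 0, 0], [-0.68, -0.9, -1, 0, 0], [-0.68, -0.9, -1, 0, 0], [-0.68, -0.9, -1, 0, 0], [-0.68, -0.9, -1, 0, 0]]
  ]
}}

```text
time: 41.83
position: [0.4264, -0.2265, 0.2033]
ee_rot: [[0.166, 0.986, 0.001], [0.986, -0.166, -0.0], [-0.0, 0.001, -1.0]]
force: [-0.4, -1.5, 0.7]
gripper_width: 0.0798
grasp_force: 0.0
```

>>> {"name": "drive_tool", "arguments": {
  "moves": [
    [[-0.68, -0.5, -0.5, 0, 0], [-0.68, 0, 0, 0, 0], [-0.68, 0, 0, 0, 0]]
  ]
}}

```text
time: 42.08
position: [0.4159, -0.2345, 0.2034]
ee_rot: [[0.168, 0.986, 0.001], [0.986, -0.168, -0.0], [-0.0, 0.001, -1.0]]
force: [-0.3, 0.4, -0.2]
gripper_width: 0.0794
grasp_force: 0.0
```

```bash
python3 - <<'E'
from h import *
import pickle
o=get_obs();print(o["position"],yaw(o),o["gripper_width"])
p=camera_params("wrist");im=grab_frame("wrist");cv2.imwrite("pics/w9.png",im[:,:,::-1])
e=proj(p,(.416,-.235,.056)).round().astype(int);print(e)
m=cv2.inRange(cv2.cvtColor(im,cv2.COLOR_RGB2HSV),(24,0,178),(40,60,255));m=cv2.morphologyEx(m,cv2.MORPH_OPEN,np.ones((3,3)));n,l,st,c=cv2.connectedComponentsWithStats(m);i=l[e[1],e[0]];print(i,st[i],c[i])
pts=cv2.findContours((l==i).astype(np.uint8),0,2)[0][0][:,0,:]
W=np.array([atz(p,q,.056)[:2] for q in pts],np.float32)*1000;print("can",cv2.minEnclosingCircle(W))
p7=pickle.load(open("w7.pkl","rb"));print("height check",tri(p7,(273,160),p,c[i]))
plan(.416,-.2353,.048)
E
```

```text
[ 0.41593207 -0.23453866  0.20335658] 1.4021811821714076 0.07937385606083856
[319 190]
1 [ 294  166   51   49 1995] [319.33182957 190.17694236]
can ((416.33306884765625, -235.57504272460938), 25.640499114990234)
height check (array([ 0.4163016 , -0.23599672,  0.05150265]), np.float64(8.863317834538713e-05))
turn -0.00  x -0.06 y -0.01 z 7.77
```

Two wrist views agree on the canister, so I am gripping it.

>>> {"name": "drive_tool", "arguments": {
  "moves": [
    [[-0.68, -0.05, 0, 1, 0], [-0.68, 0, 0, 1, 0], [-0.68, 0, 0, 1, 0], [-0.68, 0, 0, 1, 0], [-0.68, 0, 0, 1, 0]]
  ]
}}

```text
time: 42.55
position: [0.4169, -0.2345, 0.1021]
ee_rot: [[0.165, 0.986, 0.001], [0.986, -0.165, 0.0], [0.0, 0.001, -1.0]]
force: [0.2, -0.9, -0.5]
gripper_width: 0.0797
grasp_force: 0.0
```

>>> {"name": "drive_tool", "arguments": {
  "moves": [
    [[-0.68, 0, 0, 1, 0], [-0.68, 0, 0, 1, 0], [-0.68, 0, 0, 0.75, 0], [-0.68, 0, 0, 0, 0], [1, 0, 0, 0, 0]]
  ]
}}

```text
time: 42.97
position: [0.4161, -0.2343, 0.0472]
ee_rot: [[0.165, 0.986, -0.002], [0.986, -0.165, 0.001], [0.001, -0.002, -1.0]]
force: [0.4, 0.2, -0.3]
gripper_width: 0.0765
grasp_force: 0.0
```

>>> {"name": "drive_tool", "arguments": {
  "moves": [
    [[1, 0, 0, 0, 0], [1, 0, 0, 0, 0], [1, 0, 0, 0, 0], [1, 0, 0, 0, 0], [1, 0, 0, 0, 0]]
  ]
}}

```text
time: 43.38
position: [0.4164, -0.2356, 0.049]
ee_rot: [[0.166, 0.986, 0.001], [0.986, -0.166, -0.001], [-0.001, 0.001, -1.0]]
force: [-1.4, 0.7, 4.4]
gripper_width: 0.0514
grasp_force: 30.0
```

>>> {"name": "drive_tool", "arguments": {
  "moves": [
    [[1, 0, 0, 0, 0], [1, 0, 0, 0, 0], [1, 0, 0, 0, 0]]
  ]
}}

```text
time: 43.63
position: [0.4163, -0.2356, 0.049]
ee_rot: [[0.166, 0.986, 0.001], [0.986, -0.166, -0.001], [-0.0, 0.001, -1.0]]
force: [-1.7, 1.6, 6.8]
gripper_width: 0.0515
grasp_force: 30.0
```

>>> {"name": "drive_tool", "arguments": {
  "moves": [
    [[1, 0, 0, -1, 0], [1, 0, 0, -1, 0], [1, 0, 0, -1, 0], [1, 0, 0, -1, 0], [1, 0, 0, -1, 0]]
  ]
}}

```text
time: 44.05
position: [0.4155, -0.235, 0.1482]
ee_rot: [[0.166, 0.986, -0.0], [0.986, -0.166, 0.0], [0.0, -0.0, -1.0]]
force: [0.3, -0.3, -1.2]
gripper_width: 0.0515
grasp_force: 30.0
```

```bash
python3 - <<'E'
from h import *
o=get_obs();print(o["position"],yaw(o),o["gripper_width"],o["grasp_force"])
u=np.array([.163,.9866]);v=np.array([.9866,-.163])
plan(*(u*(.0955+.004)+v*.6575),.1)
E
```

```text
[ 0.41546885 -0.23498925  0.14820585] 1.403617104636913 0.051518354543596705 29.99956869520247
turn -0.00  x 13.22 y 10.42 z 2.41
```

>>> {"name": "drive_tool", "arguments": {
  "moves": [
    [[1, 0.95, 0.75, 0, 0], [1, 0.95, 0.75, 0, 0], [1, 0.95, 0.75, 0, 0], [1, 0.95, 0.75, 0, 0], [1, 0.95, 0.75, 0, 0]]
  ]
}}

```text
time: 44.47
position: [0.506, -0.1531, 0.1473]
ee_rot: [[0.167, 0.986, -0.0], [0.986, -0.167, 0.0], [0.0, -0.0, -1.0]]
force: [0.2, -0.3, -1.6]
gripper_width: 0.0514
grasp_force: 30.0
```

>>> {"name": "drive_tool", "arguments": {
  "moves": [
    [[1, 0.95, 0.75, 0, 0], [1, 0.95, 0.75, 0, 0], [1, 0.95, 0.75, 0, 0], [1, 0.95, 0.75, 0, 0], [1, 0.95, 0.75, 0, 0]]
  ]
}}

```text
time: 44.88
position: [0.5958, -0.0718, 0.1471]
ee_rot: [[0.166, 0.986, -0.001], [0.986, -0.166, 0.0], [0.0, -0.001, -1.0]]
force: [-0.7, 0.3, -0.5]
gripper_width: 0.0517
grasp_force: 30.0
```

>>> {"name": "drive_tool", "arguments": {
  "moves": [
    [[1, 0.95, 0.75, 0, 0], [1, 0.95, 0.75, 0, 0], [1, 0.95, 0.75, 0, 0], [1, 0.85, 0.7, 0, 0], [1, 0, 0, 0, 0]]
  ]
}}

```text
time: 45.3
position: [0.6677, -0.0072, 0.1471]
ee_rot: [[0.164, 0.986, 0.001], [0.986, -0.164, 0.001], [0.001, 0.001, -1.0]]
force: [-0.1, -0.4, -1.2]
gripper_width: 0.0509
grasp_force: 30.0
```

>>> {"name": "drive_tool", "arguments": {
  "moves": [
    [[1, 0, 0, 0.7, 0], [1, 0, 0, 0.7, 0], [1, 0, 0, 0.5, 0], [1, 0, 0, 0, 0], [1, 0, 0, 0, 0]]
  ]
}}

```text
time: 45.72
position: [0.6641, -0.0102, 0.1075]
ee_rot: [[0.167, 0.986, -0.004], [0.986, -0.167, 0.0], [-0.0, -0.004, -1.0]]
force: [-0.0, -0.5, -1.4]
gripper_width: 0.0511
grasp_force: 30.0
```

```bash
python3 - <<'E'
from h import *
u=np.array([.163,.9866]);v=np.array([.9866,-.163])
plan(*(u*(.0955+.004)+v*.6575),.0575)
E
```

```text
turn -0.00  x 0.07 y 0.03 z 2.50
```

>>> {"name": "drive_tool", "arguments": {
  "moves": [
    [[1, 0.05, 0, 0.6, 0], [1, 0, 0, 0.6, 0], [1, 0, 0, 0.6, 0], [1, 0, 0, 0.4, 0], [1, 0, 0, 0, 0]]
  ]
}}

```text
time: 46.13
position: [0.6639, -0.0085, 0.0623]
ee_rot: [[0.166, 0.986, -0.005], [0.986, -0.166, 0.0], [-0.0, -0.005, -1.0]]
force: [-0.5, -0.4, -1.8]
gripper_width: 0.0514
grasp_force: 30.0
```

>>> {"name": "drive_tool", "arguments": {
  "moves": [
    [[1, 0, 0, 0.15, 0], [1, 0, 0, 0.15, 0], [1, 0, 0, 0, 0], [1, 0, 0, 0, 0]]
  ]
}}

```text
time: 46.47
position: [0.6663, -0.0087, 0.0602]
ee_rot: [[0.166, 0.986, 0.001], [0.986, -0.166, -0.0], [0.0, 0.001, -1.0]]
force: [0.3, 0.1, -1.4]
gripper_width: 0.0516
grasp_force: 30.0
```

Floor contact is expected near TCP z = 0.057.

>>> {"name": "drive_tool", "arguments": {
  "moves": [
    [[1, 0, 0, 0.1, 0], [1, 0, 0, 0.05, 0], [1, 0, 0, 0, 0], [1, 0, 0, 0, 0]]
  ]
}}

```text
time: 46.8
position: [0.6661, -0.0087, 0.057]
ee_rot: [[0.166, 0.986, 0.0], [0.986, -0.166, -0.0], [0.0, 0.0, -1.0]]
force: [0.1, 0.5, -1.0]
gripper_width: 0.0513
grasp_force: 30.0
```

>>> {"name": "drive_tool", "arguments": {
  "moves": [
    [[-0.5, 0, 0, 0, 0], [-0.5, 0, 0, 0, 0], [-0.5, 0, 0, 0, 0], [-0.5, 0, 0, 0, 0], [-0.5, 0, 0, -0.3, 0]]
  ]
}}

```text
time: 47.22
position: [0.6651, -0.0086, 0.0618]
ee_rot: [[0.166, 0.986, -0.002], [0.986, -0.166, 0.0], [-0.0, -0.002, -1.0]]
force: [-0.5, -0.7, -0.5]
gripper_width: 0.0705
grasp_force: 0.0
```

>>> {"name": "drive_tool", "arguments": {
  "moves": [
    [[-0.5, 0, 0, -1, 0], [-0.5, 0, 0, -1, 0], [-0.5, 0, 0, -1, 0], [-0.5, 0, 0, -1, 0], [-0.5, 0, 0, -1, 0]]
  ]
}}

```text
time: 47.63
position: [0.666, -0.0087, 0.1645]
ee_rot: [[0.166, 0.986, 0.001], [0.986, -0.166, -0.0], [-0.0, 0.001, -1.0]]
force: [-0.6, -0.2, 0.0]
gripper_width: 0.0712
grasp_force: 0.0
```

>>> {"name": "drive_tool", "arguments": {
  "moves": [
    [[-0.5, -1, -1, -1, 0], [-0.5, -1, -1, -1, 0], [-0.5, -1, -1, -1, 0], [-0.5, -1, -1, 0, 0], [-0.5, -1, -1, 0, 0]]
  ]
}}

```text
time: 48.05
position: [0.5508, -0.0915, 0.2258]
ee_rot: [[0.166, 0.986, 0.005], [0.986, -0.166, -0.001], [-0.001, 0.005, -1.0]]
force: [0.1, -0.7, 0.4]
gripper_width: 0.0713
grasp_force: 0.0
```

>>> {"name": "drive_tool", "arguments": {
  "moves": [
    [[-0.5, -1, -1, 0, 0], [-0.5, -1, -1, 0, 0], [-0.5, -1, -1, 0, 0], [-0.5, 0, 0, 0, 0], [-0.5, 0, 0, 0, 0]]
  ]
}}

```text
time: 48.47
position: [0.4811, -0.1405, 0.2237]
ee_rot: [[0.168, 0.986, 0.002], [0.986, -0.168, -0.0], [-0.0, 0.002, -1.0]]
force: [1.0, -0.3, -0.6]
gripper_width: 0.0718
grasp_force: 0.0
```

```bash
python3 - <<'E'
from h import *
print(get_obs()["position"],get_obs()["time"])
w=grab_frame("wrist");t=grab_frame("top");s=grab_frame("side")
C=np.zeros((600,800,3),np.uint8)
C[:300,:400]=cv2.resize(w[:260,140:486],(400,300))
C[:300,400:]=cv2.resize(t[110:260,150:350],(400,300))
C[300:]=cv2.resize(s[150:300,180:380],(800,600))[150:450]
C[300:]=cv2.resize(s[165:285,180:500],(800,300))
cv2.imwrite("pics/m10.png",C[:,:,::-1])
E
```

```text
[ 0.48110388 -0.1404955   0.22366658] 48.4667
```

View pics/m10.png

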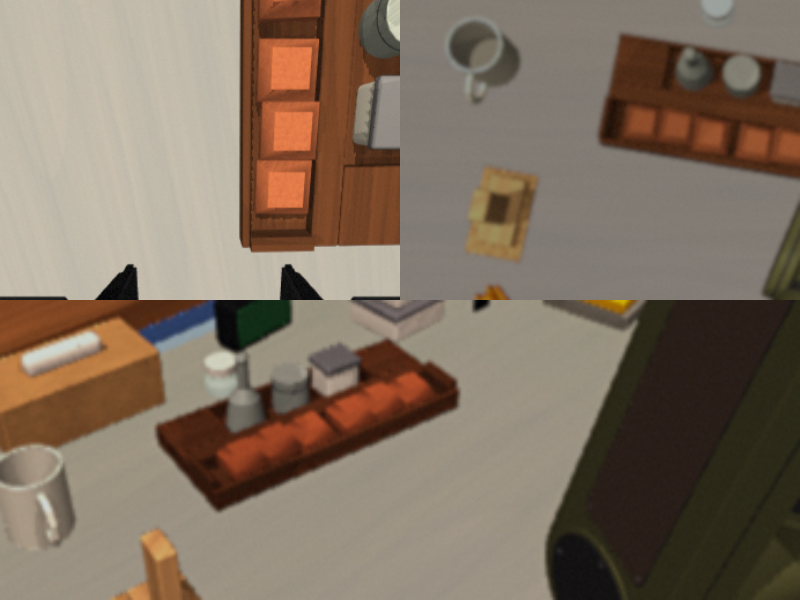

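The last picture shows six level stones, the bell, canister and tub upright in the bay, and the tamper on its mat. Handing in.

```bash
python3 -c "
from bench import sign_off
print(sign_off())"
```

```text
the job is handed in; nothing more can be done
None
```

I handed the job in at about 48 s of robot time: the two loose stones are pressed level with the other four, the tamper is back on its mat, and the bell, canister and small container stand in the bay (no torch was out); the judge gave no verdict.

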